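# Load a bar blank into the guarded marking machine

### The arm

A 6-joint arm with a two-finger parallel gripper is mounted at the origin on a cart in front of the work surface, level with it; the furniture and walls round the work are solid. World frame = base frame: x ahead of the robot, y to its left, z up, the work surface at z = 0. Lengths are in m, angles in degrees, forces in N, time in s.
With the tool pointing down it reaches from about 0.4 to 0.925 m from the base axis. Payload 12.5 kg.
Tool frame: the origin (TCP) lies at the very end of the fingers, on their centre line; the grasp point (between the pads) lies 19 mm behind it; z points along the fingers, y is the line along which they close (so a half turn about z gives the same grasp; the last joint's range is limited). The gripper opens to 95 mm and grips with 3 to 60 N. Pads are 20 mm wide; open, the fingers measure 119 mm over their backs; the gripper's body (75 mm by 180 mm) begins 59 mm behind the grasp point.
Start: joints at [-77.556, 28.126, 89.318, -0, 62.55, -6.05], TCP at [0.198, -0.593, 0.215] pointing down, gripper open.
Joint ranges: [-177.58, 177.58], [-47.91, 125.51], [2.72, 160], [-65.01, 245.01], [3.68, 167.84], [-153.87, 153.87]. Speed limits (degrees/s): [127.2, 127.2, 159.86, 180, 180, 180].

### API

Orientations are given as a 3x3 rotation matrix whose columns are the frame's x, y, z axes.
In Python, from bench import observe, camera, camera_params, job_done gives the robot as it stands. The module is installed in compiled form; this text tells all that it offers.
- The arm moves only by the shell command python3 -m jog 'ROWS' [FORCE]. ROWS is JSON, a list that holds one entry, the list of rows, each a list of 7 numbers: the turn, a rotation vector about the tool's x, y, z in rad, then the shift along the tool's x, y, z in cm, then the closure, from 0 (fully open) to 1 (shut). In form: [[[rx, ry, rz, tx, ty, tz, claw], ...]]. A call has 1 to 12 rows; each row is the pose to reach, as a shift and turn from the pose commanded when the call began, along the tool's axes at that moment; what a row does not reach only later rows make up. A row lasts 1/8 s, in which the tool goes at most 62.5 mm and 10.7 degrees, less where a joint would pass 70% of its speed; a pose out of reach is approached as far as the arm can. A call with a gripper value outside its range is refused whole. The fingers move at their own pace and stop on an object; FORCE is the grip in N (left out, the last holds). Time passes only in rows, so rows that repeat a pose let the fingers close. It gives the time, the measured TCP pose, the force, the opening and the grip force at its end, in the units of the state.
- observe(): the state, without advancing time (a new reading comes with each control period).
- camera(name): name is "scene" or "side" or "wrist"; returns the picture (384x512x3 uint8, blue, green, red); there is no depth.
- camera_params(name): a dict with "intrinsics" (3x3 intrinsics, pixels), "origin" and "attitude" of the camera in the world; the wrist camera has in their place "mount" (4x4, takes a point from camera to tool coordinates, whose origin is the TCP and whose axes are the flange's). Camera axes: x right, y up, looking along -z (the intrinsics and any distortion apply to the point x, -y, -z); pixel columns grow to the right and rows downward; lengths in m; the calibration is good to about 2 mm. A picture is of the moment at which its call begins: read the wrist's pose just before it. camera_params takes no time and is no camera call.
- job_done(): hands the job in; it is judged then, once.
The state is a dict: "t": time; "qpos": joint angles; "dq": joint speeds; "joint_efforts": joint torques, N m; "position": TCP position; "tcp_rot": TCP orientation; "force": force on the tool from outside, world axes, zero at the start; "ft_torque": the same for the moment, N m; "finger_gap": finger opening in m; "gripper_force": force on a finger pad.
Only numpy, scipy, OpenCV 4.12 (cv2) and the standard library are available. Lean on these libraries where they do the work, as an engineer would, in place of code of your own. Each camera call takes 0.05 s, during which the arm holds its last target. There are 200 camera calls.

### The job

Slide the marking machine's guard fully open, then take the round aluminium bar by its free upper end out of the sloping wooden holder, lay it in the V-block on the bench and let go of it. Take it again across its middle, lay it in the two V rests of the machine's sloping bed and let go, then slide the guard fully shut. Leave the other things on the bench where they are.

Things in the scene. Friction and masses are not known exactly. Their poses are not given: they have to be found in the camera images.
- guard (a joint): Travel of the machine's sliding guard in m: 0 = fully shut, 0.165 = fully open at its end stop. It slides along the -y axis of nest (to the right seen from the robot), stays where it is left and takes about 2 to 4 N to slide. At the start it is up to 40 mm open.
- guard_fin (a point): Grip point on the black upright fin in the middle of the guard (framed clear pane, 174 mm along nest x, 176 mm along nest y). Axes as nest. The fin is 12 mm thick along y (the sliding direction), 40 mm along x, ends 12 mm above this point along z and is free to 19 mm below it. The two rails lie 92 mm either side along x, tops 21 mm below this point.
- machine: The fixed grey marking machine, 0.20 x 0.19 m. Origin: under the bed's centre, on the bench; x away from the robot, y left, z up. Its bed and guard slope; its rear housing begins at x = 78 mm and is 213 mm high. The guard's rails run on to the right, to an outrigger at y = -253 mm.
- nest: The machine's sloping bed under the guard. Origin: the loaded bar's centre. x along the loaded bar, rising 30 deg away from the robot; y level; z square to the bed, leaning 30 deg towards the robot. V rests 8 mm thick, 22 mm wide at x = -31 and +31 mm, tips 2 mm above the bar's axis; bed plate 30 mm below it; end stop at x = -74 mm (the bar may slide 4 mm down to it).
- guard_way (a point): Middle of the way into the bed between the rails, 32 mm above the nest's origin along nest z; axes as nest. With the guard open it is 176 mm long (x) and about 165 mm wide (y); side cheeks at y = +-86 mm end 8 mm below it. Rail tops are 7 mm above it.
- blank_center (a point): Centre of the loose round aluminium bar, 14 mm in diameter, 140 mm long, 55 to 100 g, both ends alike. x runs along the bar, at the start towards its lower end. It starts in the holder's groove, with 48 mm of its upper end (-x, towards the robot) sticking out free.
- holder_groove: Groove of the fixed sloping wooden holder. Origin: the bar's centre at the start, 80 mm above the bench. x down along the groove, 40 deg below level, away from the robot; y level; z square to it. The wood spans x = -22 to +78 mm; cheeks 16 mm apart, 30 mm outside, rise 19 mm above the bar's axis. Open above: the bar lifts out straight up.
- vblock_axis (a point): Centre of the bar's place in the dark steel V-block fixed to the bench, 72 mm above the bench; x along the bar (level), z up. V rests 8 mm thick, 22 mm wide at x = -31 and +31 mm, tips 2 mm above the bar's axis; base 100 x 54 mm, its top 60 mm below the axis. V-block and holder may be swapped left and right.
- thread_spool: Bystander: wooden spool of thread, 24 mm wide, 30 mm high; origin under its centre. Leave it.
- wax_block: Bystander: green wax block 37 x 53 x 24 mm; origin under its centre. Leave it.
- small_jar: Bystander: small white plastic jar, 72 mm wide, 66 mm high; origin under its centre. Leave it.
- bar_tripoli: Bystander: brown polishing bar 102 x 40 x 33 mm; origin under its centre. Leave it.

How it is judged (in metres and radians):
On the way, in this order (a step that is already met when the one before it is completed fails the run):
1. the guard is slid open (at least 150 of its 165 mm) (value of joint guard above 0.15 m), for 0.2 s.
2. the bar lies in the V-block, let go (x of blank_center in the frame of vblock_axis between -0.028 and 0.028 m and y of blank_center in the frame of vblock_axis between -0.004 and 0.004 m and z of blank_center in the frame of vblock_axis between -0.004 and 0.004 m and angle between the x axis of blank and the x axis of vblock_axis, either way round below 0.08 rad and contact force between the fingers and blank below 0.05 N and linear speed of blank below 0.02 m/s), for 0.2 s.
3. the bar is held across its middle (grasp within 35 mm of its centre), lifted at least 30 mm clear of the V-block (distance between the grasp point and blank_center below 0.035 m and contact force between the fingers and blank above 1 N and z of blank_center in the frame of vblock_axis above 0.03 m), for 0.1 s.
4. the bar lies in the machine's two V rests, let go, with the guard still open (x of blank_center in the frame of nest between -0.012 and 0.018 m and y of blank_center in the frame of nest between -0.004 and 0.004 m and z of blank_center in the frame of nest between -0.004 and 0.004 m and angle between the x axis of blank and the x axis of nest, either way round below 0.08 rad and contact force between the fingers and blank below 0.05 N and linear speed of blank below 0.02 m/s and value of joint guard above 0.15 m), for 0.2 s.
At the end, for the whole second after the job is handed in: The guard is shut to within 6 mm. The bar is at rest and untouched in both V rests of the sloping bed: its centre within 4 mm of the nest's origin across and in height, from 12 mm below to 18 mm above it along the bed, and aligned with it within 4.5 deg (value of joint guard below 0.006 m and x of blank_center in the frame of nest between -0.012 and 0.018 m and y of blank_center in the frame of nest between -0.004 and 0.004 m and z of blank_center in the frame of nest between -0.004 and 0.004 m and angle between the x axis of blank and the x axis of nest, either way round below 0.08 rad and contact force between the fingers and blank below 0.05 N and linear speed of blank below 0.02 m/s).
It fails at once if a bystander (spool, wax block, small jar, polishing bar) is moved more than 30 mm (distance of any of thread_spool, wax_block, small_jar, bar_tripoli from where it was at the start of the episode above 0.03 m).
It also fails if it takes over 72 s, if anything falls off the work surface, if the arm or the gripper's body presses on something with over 40 N, if the wrist force passes 120 N, or if a joint passes its speed limit or range.

## Working session

There is one attempt and no reset: what is moved stays moved. The work goes in short steps, Python scripts to look and compute and a shell command to move; the robot and the scene stay as the last step left them, time stands still between calls to the robot, and variables do not carry over. Pictures are saved under pics/ and viewed, at most 10 in all, crops included, and the job is handed in when it is done.

```bash
mkdir -p pics
cat > h.py <<'E'
import numpy as np,cv2
from bench import observe,camera,camera_params
np.set_printoptions(precision=4,suppress=True)
def cam(name):
    p=camera_params(name);s=observe()
    K=np.array(p['intrinsics'])
    if 'mount' in p:
        T=np.eye(4);T[:3,:3]=s['tcp_rot'];T[:3,3]=s['position'];T=T@np.array(p['mount']);return K,T[:3,3],T[:3,:3],p
    return K,np.array(p['origin']),np.array(p['attitude']),p
def ray(c,u,v):
    K,o,R,p=c
    d=np.linalg.inv(K)@[u,v,1.];d=R@(d*[1,-1,-1]);return o,d/np.linalg.norm(d)
def onz(c,u,v,z):
    o,d=ray(c,u,v);return o+d*(z-o[2])/d[2]
def proj(c,X):
    K,o,R,p=c
    x=R.T@(np.array(X)-o);x=x*[1,-1,-1];x=K@x;return x[:2]/x[2]
def tri(rs):
    A=0;b=0
    for o,d in rs:
        M=np.eye(3)-np.outer(d,d);A=A+M;b=b+M@o
    X=np.linalg.solve(A,b);return X,[np.linalg.norm((np.eye(3)-np.outer(d,d))@(X-o)) for o,d in rs]
E
python3 - <<'E'
from h import *
for n in('scene','side','wrist'):
    print(n,camera_params(n))
    cv2.imwrite(f'pics/{n}0.png',camera(n))
a=[cv2.imread(f'pics/{n}0.png') for n in('scene','side')]
for n,i in zip(('scene','side'),a): cv2.imwrite(f'pics/{n}1.png',cv2.resize(i,(800,600),interpolation=cv2.INTER_CUBIC))
print(observe())
E
```

```text
scene {'intrinsics': array([[361.4125,   0.    , 246.6416],
       [  0.    , 361.4125, 185.2408],
       [  0.    ,   0.    ,   1.    ]]), 'origin': array([0.0623, 0.3168, 0.8161]), 'attitude': array([[-0.3416,  0.7307, -0.5911],
       [-0.9398, -0.2606,  0.221 ],
       [ 0.0075,  0.6311,  0.7757]])}
side {'intrinsics': array([[424.6024,   0.    , 253.7117],
       [  0.    , 424.6024, 193.872 ],
       [  0.    ,   0.    ,   1.    ]]), 'origin': array([0.1712, 0.3203, 0.8917]), 'attitude': array([[-0.4037,  0.794 , -0.4546],
       [-0.9149, -0.3552,  0.1919],
       [-0.0091,  0.4934,  0.8698]])}
wrist {'intrinsics': array([[339.8221,   0.    , 256.0425],
       [  0.    , 339.8221, 192.817 ],
       [  0.    ,   0.    ,   1.    ]]), 'mount': array([[ 0.0006,  0.9605,  0.2784,  0.0783],
       [ 1.    , -0.0007,  0.0004, -0.0006],
       [ 0.0006,  0.2784, -0.9605, -0.1697],
       [ 0.    ,  0.    ,  0.    ,  1.    ]])}
{'t': 0.15, 'qpos': array([-77.5555,  28.1563,  89.3428,  -0.0003,  62.548 ,  -6.0515]), 'dq': array([-0.0254, -0.0626, -0.1066,  0.066 , -0.1239,  0.0477]), 'joint_efforts': array([  0.0006, -61.2893, -25.8277,   0.0692,   0.0473,  -0.0001]), 'position': array([ 0.1982, -0.5925,  0.2142]), 'tcp_rot': array([[ 0.9483,  0.3172, -0.0002],
       [ 0.3172, -0.9483,  0.0008],
       [ 0.0001, -0.0008, -1.    ]]), 'force': array([0.2844, 0.1539, 0.1959]), 'ft_torque': array([0.0356, 0.0362, 0.0235]), 'gripper_force': 0.0, 'finger_gap': 0.09506360960522527}
```

View pics/scene1.png

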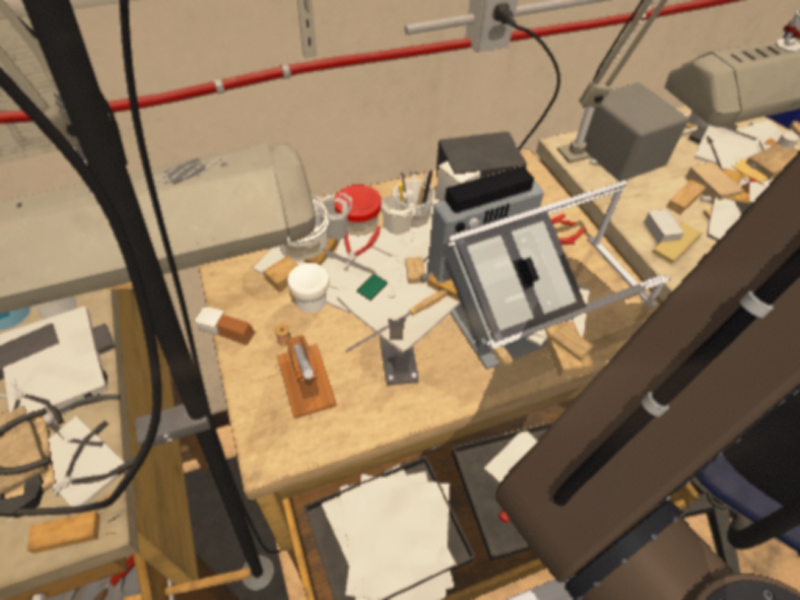

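View pics/side1.png

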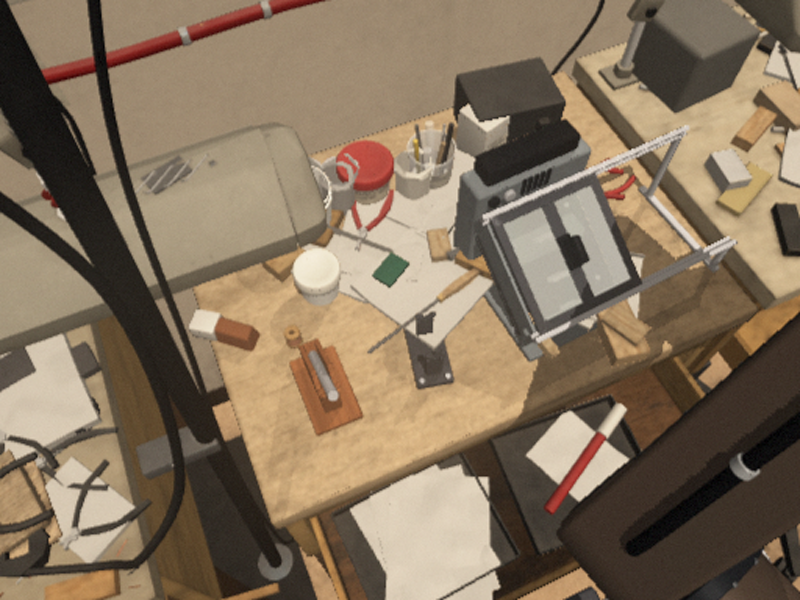

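The pictures (800x600 scale) show the holder with the bar at left: side (318,350) to (332,398). The dark V-block is in the middle at side (425,320)/(430,375). The machine is at right, with the fin at side (571,248), scene (524,271).

```bash
cat > a.py <<'E'
from h import *
S=cam('side');C=cam('scene');k=1/1.5625
P={'fin':((571,248),(524,271)),'railL_top':((486,220),(452,241)),'railR_top':((686,132),(624,185)),'railL_bot':((538,338),(490,345)),'railR_bot':((732,242),(664,282)),'barup':((333,396),(306,377)),'barlo':((316,350),(297,342)),'vfar':((424,317),(396,322)),'vnear':((431,358),(402,360)),'jar':((317,262),(309,275)),'spool':((292,330),(282,328))}
for n,(s,c) in P.items():
    X,r=tri([ray(S,s[0]*k,s[1]*k),ray(C,c[0]*k,c[1]*k)]);print(n,X,np.round(r,4))
for n,(p,z) in {'baseVnearL':((423,387),.0),'baseVnearR':((452,381),.0),'Vfar':((424,317),.074),'Vnear':((431,355),.074),'holdernL':((321,433),0),'holdernR':((361,414),0),'holderfL':((291,372),0),'holderfR':((321,343),0),'machnL':((533,356),0),'wax':((391,269),.024),'trip':((226,330),.033)}.items(): print(n,onz(S,p[0]*k,p[1]*k,z))
E
python3 a.py
```

```text
fin [ 0.5615 -0.1155  0.1081] [0.0002 0.0002]
railL_top [ 0.6275 -0.009   0.1522] [0.0005 0.0005]
railR_top [ 0.6447 -0.3496  0.1597] [0.0004 0.0004]
railL_bot [ 0.4722 -0.0173  0.0644] [0.0018 0.0018]
railR_bot [ 0.5078 -0.3938  0.0289] [0.001 0.001]
barup [0.4942 0.2755 0.0979] [0.0015 0.0015]
barlo [0.5792 0.2708 0.0672] [0.0015 0.0015]
vfar [0.5718 0.1077 0.0537] [0.0009 0.0009]
vnear [ 0.5324  0.1116 -0.0037] [0.0022 0.0022]
jar [0.7328 0.2141 0.0388] [0. 0.]
spool [0.6461 0.2871 0.0231] [0.0005 0.0005]
baseVnearL [0.4942 0.1448 0.    ]
baseVnearR [ 0.4856  0.1025 -0.    ]
Vfar [0.5621 0.1137 0.074 ]
Vnear [0.5052 0.1298 0.074 ]
holdernL [0.4897 0.3034 0.    ]
holdernR [0.4928 0.2419 0.    ]
holderfL [0.594 0.311 0.   ]
holderfR [0.6203 0.2543 0.    ]
machnL [ 0.4727 -0.0241  0.    ]
wax [0.6834 0.1121 0.024 ]
trip [0.68  0.376 0.033]
```

Run:
```python
import cv2
i=cv2.imread('pics/side0.png')[110:300,170:490];cv2.imwrite('pics/sc.png',cv2.resize(i,None,fx=2.5,fy=2.5,interpolation=cv2.INTER_CUBIC))
```

```text
(no output)
```

View pics/sc.png

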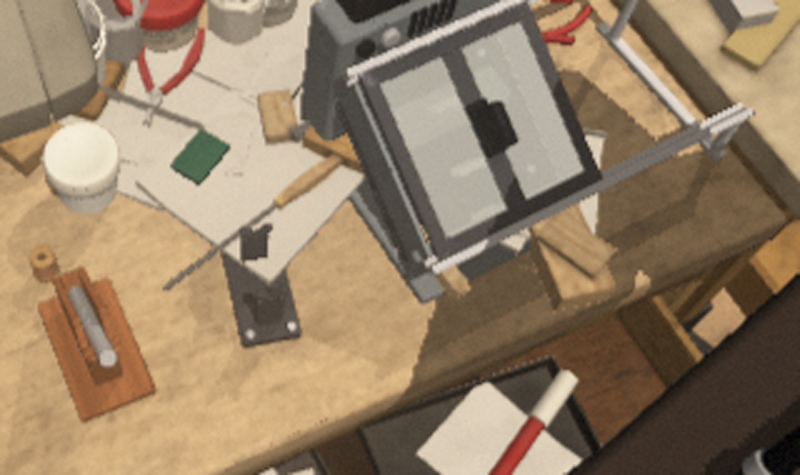

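The enlarged view shows all of it clearly. The rails run slightly away to the right, the guard is near shut, and the V-block and holder point roughly along x. Next, a helper for the moves and a close look at the machine.

```bash
cat >> h.py <<'E'
from scipy.spatial.transform import Rotation as Ro
def toolR(yaw,pitch,flip=0):
    # tool z down, tipped 'pitch' deg towards heading 'yaw'; x ahead
    R=Ro.from_euler('z',yaw,degrees=True).as_matrix()@Ro.from_euler('y',-pitch,degrees=True).as_matrix()@np.diag([1,-1,-1.])
    return R@np.diag([-1,-1,1.]) if flip else R
def rel(p,R,p0=None,R0=None):
    s=observe();p0=s['position'] if p0 is None else p0;R0=s['tcp_rot'] if R0 is None else R0
    rv=Ro.from_matrix(R0.T@R).as_rotvec();t=R0.T@(np.array(p)-p0)*100
    print('rot',np.round(rv,3),'shift',np.round(t,2),'rows>=',max(np.linalg.norm(t)/6.25,np.degrees(np.linalg.norm(rv))/10.7).round(1))
E
python3 -c "
from h import *
rel([.49,-.115,.23],toolR(4,30));print(toolR(4,30))"
```

```text
rot [-0.067  0.521  0.247] shift [ 42.82 -36.03  -1.55] rows>= 9.0
[[ 0.8639  0.0698  0.4988]
 [ 0.0604 -0.9976  0.0349]
 [ 0.5     0.     -0.866 ]]
```

```bash
python3 -m jog '[[[-0.067,0.521,0.247,42.82,-36.03,-1.55,0],[-0.067,0.521,0.247,42.82,-36.03,-1.55,0],[-0.067,0.521,0.247,42.82,-36.03,-1.55,0],[-0.067,0.521,0.247,42.82,-36.03,-1.55,0],[-0.067,0.521,0.247,42.82,-36.03,-1.55,0],[-0.067,0.521,0.247,42.82,-36.03,-1.55,0],[-0.067,0.521,0.247,42.82,-36.03,-1.55,0],[-0.067,0.521,0.247,42.82,-36.03,-1.55,0],[-0.067,0.521,0.247,42.82,-36.03,-1.55,0],[-0.067,0.521,0.247,42.82,-36.03,-1.55,0],[-0.067,0.521,0.247,42.82,-36.03,-1.55,0],[-0.067,0.521,0.247,42.82,-36.03,-1.55,0]]]'
python3 - <<'E'
from h import *
s=observe();print(s['position'],s['tcp_rot'],s['force'])
i=camera('wrist');cv2.imwrite('pics/w1.png',i);cv2.imwrite('pics/w1b.png',cv2.resize(i,(800,600)))
E
```

```text
t: 1.65
position: [0.4896, -0.1166, 0.23]
tcp_rot: [[0.864, 0.067, 0.499], [0.059, -0.998, 0.033], [0.5, 0.001, -0.866]]
force: [-0.2, -0.2, 0.1]
finger_gap: 0.0953
gripper_force: 0.0
[ 0.4896 -0.1166  0.23  ] [[ 0.864   0.0674  0.499 ]
 [ 0.0588 -0.9977  0.033 ]
 [ 0.5001  0.0008 -0.866 ]] [-0.2055 -0.1631  0.051 ]
```

View pics/w1b.png

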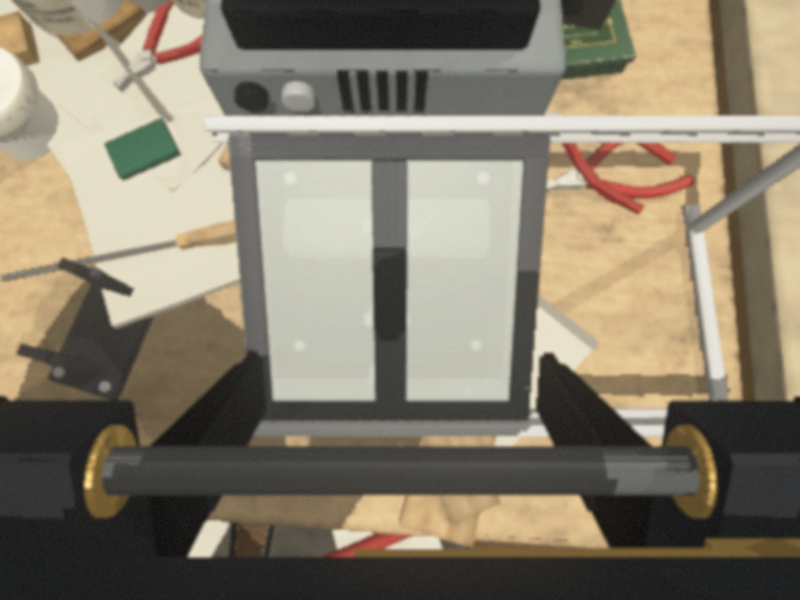

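The wrist view (800x600) shows the rails level in the image, so the yaw is about 4 degrees. The fin top is at columns 374-405, rows 247-340, the upper rail at row 124 and the lower rail at row 424.

Run:
```python
from h import *
W=cam('wrist');s=observe();R=s['tcp_rot'];p=s['position'];k=1/1.5625
def d(u,v):
    o,dd=ray(W,u*k,v*k);return R.T@(o-p),R.T@dd
def span(a,b,L):  # plane z (tool) in which the two points are L apart in tool x
    (o,d1),(_,d2)=d(*a),d(*b);h=L/(d1[0]/d1[2]-d2[0]/d2[2]);return o[2]+h,o+d1/d1[2]*h,o+d2/d2[2]*h
print('rails',span((389,124),(389,424),.184))
print('fin',span((390,247),(390,340),.040))
S=cam('side');C=cam('scene')
X,r=tri([ray(S,571*k,248*k),ray(C,524*k,271*k),ray(W,390*k,293*k)]);print(X,r,R.T@(X-p))
i=cv2.imread('pics/w1.png').astype(int).sum(2)//3
print('col249 rows60-290',list(zip(range(60,90),i[60:90,230])),list(zip(range(255,285),i[255:285,230])))
print('row185',list(zip(range(230,270),i[185,230:270])))
print('finrows',list(zip(range(150,226),i[150:226,249])))
```

```text
rails (np.float64(0.13730064870158765), array([ 0.0904, -0.0068,  0.1373]), array([-0.0936, -0.0078,  0.1373]))
fin (np.float64(0.04222058378481039), array([ 0.0394, -0.0047,  0.0422]), array([-0.0006, -0.0049,  0.0422]))
[ 0.5503 -0.1058  0.125 ] [np.float64(0.0025918391797488433), np.float64(0.0005759552761926175), np.float64(0.002142272612742824)] [ 0.0006 -0.0069  0.1216]
col249 rows60-290 [(60, np.int64(54)), (61, np.int64(57)), (62, np.int64(61)), (63, np.int64(68)), (64, np.int64(67)), (65, np.int64(73)), (66, np.int64(79)), (67, np.int64(82)), (68, np.int64(82)), (69, np.int64(84)), (70, np.int64(90)), (71, np.int64(97)), (72, np.int64(104)), (73, np.int64(132)), (74, np.int64(184)), (75, np.int64(224)), (76, np.int64(233)), (77, np.int64(234)), (78, np.int64(233)), (79, np.int64(234)), (80, np.int64(233)), (81, np.int64(230)), (82, np.int64(217)), (83, np.int64(191)), (84, np.int64(151)), (85, np.int64(133)), (86, np.int64(117)), (87, np.int64(104)), (88, np.int64(99)), (89, np.int64(98))] [(255, np.int64(176)), (256, np.int64(137)), (257, np.int64(86)), (258, np.int64(64)),
[... 2337 characters left out ...]
4(48)), (193, np.int64(52)), (194, np.int64(49)), (195, np.int64(48)), (196, np.int64(46)), (197, np.int64(51)), (198, np.int64(47)), (199, np.int64(49)), (200, np.int64(48)), (201, np.int64(43)), (202, np.int64(47)), (203, np.int64(51)), (204, np.int64(51)), (205, np.int64(48)), (206, np.int64(48)), (207, np.int64(48)), (208, np.int64(45)), (209, np.int64(46)), (210, np.int64(48)), (211, np.int64(45)), (212, np.int64(48)), (213, np.int64(48)), (214, np.int64(49)), (215, np.int64(46)), (216, np.int64(45)), (217, np.int64(47)), (218, np.int64(59)), (219, np.int64(62)), (220, np.int64(63)), (221, np.int64(64)), (222, np.int64(66)), (223, np.int64(65)), (224, np.int64(63)), (225, np.int64(64))]
```

```bash
python3 -m jog '[[[0,0,0,-0.1,-0.6,6,0.3],[0,0,0,-0.1,-0.6,9,0.6],[0,0,0,-0.1,-0.6,11.7,0.6],[0,0,0,-0.1,-0.6,11.7,0.6],[0,0,0,-0.1,-0.6,11.7,1],[0,0,0,-0.1,-0.6,11.7,1],[0,0,0,-0.1,-0.6,11.7,1],[0,0,0,-0.1,-0.6,11.7,1],[0,0,0,-0.1,-0.6,11.7,1]]]' 15
```

```text
t: 2.82
position: [0.5472, -0.1054, 0.1286]
tcp_rot: [[0.864, 0.07, 0.5], [0.061, -0.998, 0.034], [0.501, 0.001, -0.866]]
force: [-1.7, -0.4, 3.9]
finger_gap: 0.0118
gripper_force: 15.0
```

```bash
python3 -m jog '[[[0,0,0,0,1,0,1],[0,0,0,0,2.5,0,1],[0,0,0,0,4,0,1],[0,0,0,0,5.5,0,1],[0,0,0,0,7,0,1],[0,0,0,0,8.5,0,1],[0,0,0,0,10,0,1],[0,0,0,0,11.2,0,1],[0,0,0,0,12.2,0,1],[0,0,0,0,12.5,0,1],[0,0,0,0,12.5,0,1]]]'
```

```text
t: 4.2
position: [0.5558, -0.2314, 0.1286]
tcp_rot: [[0.864, 0.068, 0.499], [0.06, -0.998, 0.033], [0.501, 0.002, -0.866]]
force: [-3.4, -1.9, 4.7]
finger_gap: 0.0122
gripper_force: 15.0
```

```bash
python3 -m jog '[[[0,0,0,0,0.3,0,1],[0,0,0,0,0.6,0,1],[0,0,0,0,0.9,0,1],[0,0,0,0,1.2,0,1],[0,0,0,0,1.5,0,1]]]'
```

```text
t: 4.82
position: [0.5568, -0.2454, 0.1286]
tcp_rot: [[0.864, 0.07, 0.499], [0.061, -0.998, 0.034], [0.5, 0.001, -0.866]]
force: [-4.4, 1.3, 6.9]
finger_gap: 0.0119
gripper_force: 15.0
```

```bash
python3 -m jog '[[[0,0,0,0,0.3,0,1],[0,0,0,0,0.6,0,1],[0,0,0,0,0.9,0,1],[0,0,0,0,1.2,0,1]]]'
```

```text
t: 5.32
position: [0.5576, -0.2574, 0.1286]
tcp_rot: [[0.864, 0.07, 0.499], [0.061, -0.998, 0.034], [0.5, 0.001, -0.866]]
force: [-3.9, 0.8, 6.7]
finger_gap: 0.0117
gripper_force: 15.0
```

```bash
python3 -m jog '[[[0,0,0,0,0.3,0,1],[0,0,0,0,0.6,0,1],[0,0,0,0,0.9,0,1]]]'
```

```text
t: 5.7
position: [0.5582, -0.2663, 0.1286]
tcp_rot: [[0.864, 0.07, 0.499], [0.061, -0.998, 0.034], [0.5, 0.001, -0.866]]
force: [-4.7, 1.2, 5.9]
finger_gap: 0.0116
gripper_force: 15.0
```

Run:
```python
from h import *
s=observe();print(s['position'],s['force'])
i=camera('side');cv2.imwrite('pics/s2.png',i);cv2.imwrite('pics/s2c.png',cv2.resize(i[60:300,250:500],(780,600*240//200 if 0 else 600)))
```

```text
[ 0.5582 -0.2663  0.1286] [-4.6606  1.2005  5.9237]
```

View pics/s2c.png

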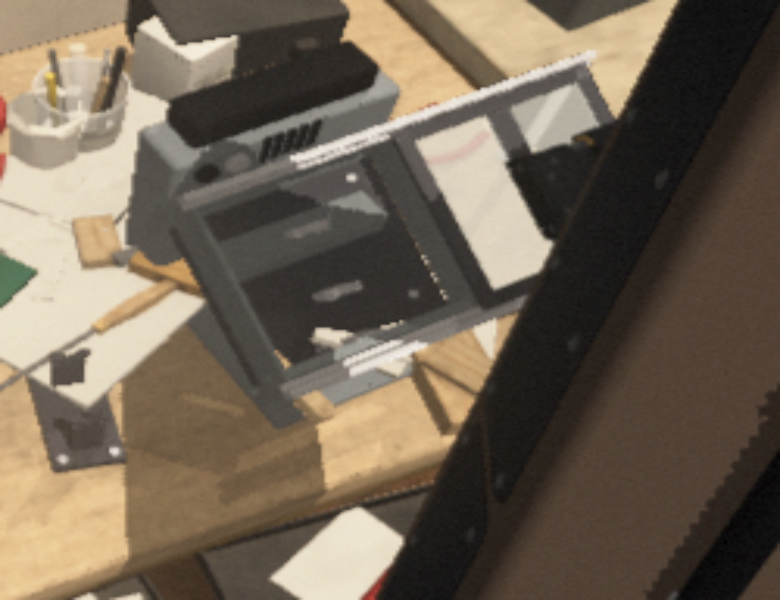

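The guard has moved right with the gripper, the bed is exposed and the V-block is clear at left. A small nudge will find the stop.

```bash
python3 -m jog '[[[0,0,0,0,0.2,0,1],[0,0,0,0,0.4,0,1],[0,0,0,0,0.6,0,1]]]'
```

```text
t: 6.12
position: [0.5583, -0.2681, 0.1284]
tcp_rot: [[0.864, 0.075, 0.498], [0.062, -0.997, 0.044], [0.5, -0.007, -0.866]]
force: [-2.3, 26.4, 16.4]
finger_gap: 0.0119
gripper_force: 15.0
```

```bash
python3 -m jog '[[[0,0,0,0,-0.5,0,0.6],[0,0,0,0,-0.5,0,0.6],[0,0,0,0,-0.5,-3,0.6],[0,0,0,0,-0.5,-7,0.3],[0,0,0,0,-5,-9,0],[0,0,0,0,-11,-9,0],[0,0,0,0,-16.6,-9,0],[0,0,0,0,-16.6,-9,0],[0,0,0,0,-16.6,-9,0],[0,0,0,0,-16.6,-9,0]]]'
python3 - <<'E'
from h import *
s=observe();print(s['position'],s['tcp_rot'],s['force'])
i=camera('wrist');cv2.imwrite('pics/w3.png',i);cv2.imwrite('pics/w3b.png',cv2.resize(i[40:300,100:447],(800,600)))
E
```

```text
t: 7.38
position: [0.5026, -0.1107, 0.2062]
tcp_rot: [[0.864, 0.068, 0.499], [0.06, -0.998, 0.033], [0.5, 0.001, -0.866]]
force: [-0.5, 0.2, -0.5]
finger_gap: 0.0946
gripper_force: 0.0
[ 0.5026 -0.1107  0.2062] [[ 0.8638  0.0681  0.4992]
 [ 0.0595 -0.9977  0.0331]
 [ 0.5003  0.0011 -0.8658]] [-0.4867  0.211  -0.5308]
```

View pics/w3b.png

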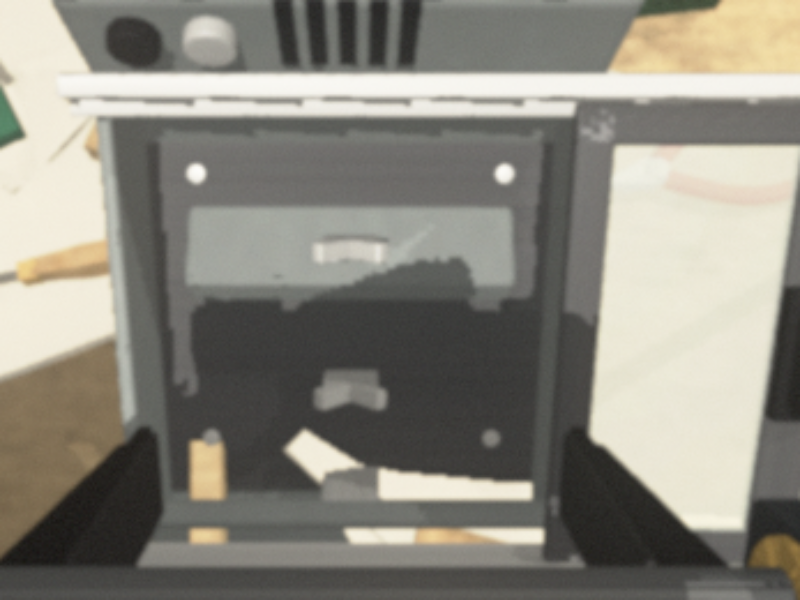

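The wrist crop shows the opened bed with two V rests at crop (350,250) and (350,398), the end stop at (350,485), and the guard standing clear at right.

Run:
```python
from h import *
W=cam('wrist');s=observe();R=s['tcp_rot'];p=s['position']
def d(c):
    o,dd=ray(W,100+c[0]/2.305,40+c[1]/2.308);return R.T@(o-p),R.T@dd
def span(a,b,L):
    (o,d1),(_,d2)=d(a),d(b);h=L/(d1[0]/d1[2]-d2[0]/d2[2]);return o+d1/d1[2]*h,o+d2/d2[2]*h
for n,a,b,L in(('rests',(350,250),(350,399),.062),('screws',(350,174),(350,438),.11),('rails',(350,87),(350,558),.184)):
    q=span(a,b,L);print(n,q,p+R@((q[0]+q[1])/2))
# side rays, V-rests in side picture s2 (crop scale 3.12,2.5)
S=cam('side');print([tri([ray(S,250+a[0]/3.12,60+a[1]/2.5),ray(W,100+b[0]/2.305,40+b[1]/2.308)]) for a,b in(((308,228),(350,250)),((340,291),(350,399)))])
```

```text
rests (array([ 0.031 , -0.0045,  0.137 ]), array([-0.031 , -0.0047,  0.137 ])) [ 0.5706 -0.1015  0.0874]
screws (array([ 0.0599, -0.0044,  0.1411]), array([-0.0501, -0.0048,  0.1411])) [ 0.5769 -0.101   0.0863]
rails (array([ 0.0908, -0.004 ,  0.1167]), array([-0.0932, -0.0046,  0.1167])) [ 0.5595 -0.1025  0.1044]
[(array([ 0.6015, -0.0992,  0.0939]), [np.float64(0.0005635709100975845), np.float64(0.0005635709100974252)]), (array([ 0.5469, -0.1023,  0.0622]), [np.float64(0.0014617622401811403), np.float64(0.0014617622401812188)])]
```

Run:
```python
from h import *
rel([.47,.19,.26],toolR(4,0))
S=cam('side');k=1/1.5625
a=onz(S,333*k,396*k,.125);b=onz(S,316*k,350*k,.09);print(a,b)
```

```text
rot [ 0.001 -0.524 -0.001] shift [  1.67 -30.21  -5.29] rows>= 4.9
[0.4833 0.2756 0.125 ] [0.568  0.2707 0.09  ]
```

```bash
python3 -m jog '[[[0,-0.15,0,1.7,-6,-5.3,0],[0,-0.3,0,1.7,-12,-5.3,0],[0,-0.45,0,1.7,-18,-5.3,0],[0,-0.524,0,1.7,-24,-5.3,0],[0,-0.524,0,1.7,-30.2,-5.3,0],[0,-0.524,0,1.7,-30.2,-5.3,0],[0,-0.524,0,1.7,-30.2,-5.3,0],[0,-0.524,0,1.7,-30.2,-5.3,0]]]'
python3 - <<'E'
from h import *
s=observe();print(s['position'],s['tcp_rot'],s['force'])
i=camera('wrist');cv2.imwrite('pics/w4.png',i);cv2.imwrite('pics/w4b.png',cv2.resize(i,(800,600)))
E
```

```text
t: 8.43
position: [0.4698, 0.1906, 0.26]
tcp_rot: [[0.998, 0.07, -0.001], [0.07, -0.998, -0.001], [-0.001, 0.001, -1.0]]
force: [-0.5, -0.1, -0.4]
finger_gap: 0.0953
gripper_force: 0.0
[0.4698 0.1906 0.26  ] [[ 0.9976  0.0698 -0.0006]
 [ 0.0698 -0.9976 -0.0012]
 [-0.0006  0.0012 -1.    ]] [-0.522  -0.092  -0.4028]
```

View pics/w4b.png

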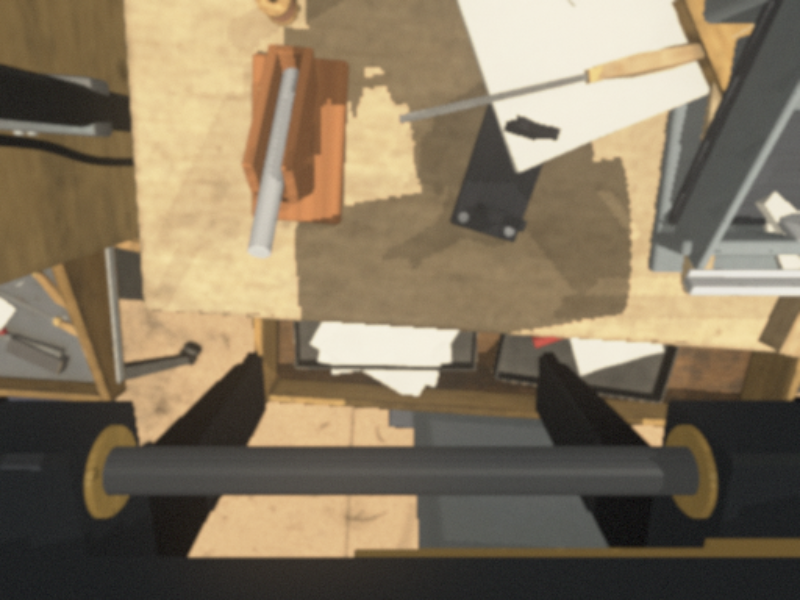

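The picture (800x600) shows the bar from its lower end (291,70) to its upper end (260,247). The far V rest tip is at (532,128), and the base's near corners are about (452,222) and (515,240). Contrast-enhance for the near rest.

Run:
```python
from h import *
W=cam('wrist');k=1/1.5625
i=cv2.imread('pics/w4.png')
u=onz(W,260*k,247*k,.125);l=onz(W,291*k,70*k,.035);print(u,l,np.hypot(*(u-l)[:2]),'yaw',np.degrees(np.arctan2((l-u)[1],(l-u)[0])),'mid',(u+l)/2)
print('far rest',onz(W,532*k,128*k,.074),'base corners',[onz(W,a*k,b*k,.012) for a,b in((452,222),(515,240),(487,105))])
c=i[60:165,275:365].astype(float)
g=np.clip(255*(c/110)**.6,0,255).astype(np.uint8);cv2.imwrite('pics/w4v.png',cv2.resize(g,None,fx=5.5,fy=5.5,interpolation=cv2.INTER_CUBIC))
```

```text
[0.4866 0.2731 0.125 ] [0.5933 0.2741 0.035 ] 0.10673023922256365 yaw 0.537848002739103 mid [0.54   0.2736 0.08  ]
far rest [0.5653 0.1127 0.074 ] base corners [array([0.4942, 0.1512, 0.012 ]), array([0.4835, 0.1   , 0.012 ]), array([0.582 , 0.1337, 0.012 ])]
```

View pics/w4v.png

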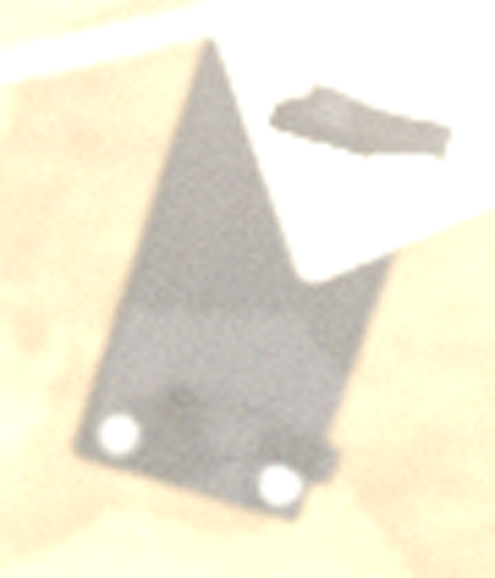

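Enhanced crop: the far rest is centred at (360,122), the near rest at about (250,440), and the base edges give a yaw of about -11.5 degrees.

Run:
```python
from h import *
W=cam('wrist')
f=lambda a,b,z:onz(W,275+a/5.5,60+b/5.5,z)
print('far',f(360,122,.074),'near',f(250,440,.074))
b=[f(75,450,.012),f(297,517,.012),f(208,40,.012)];print(b)
R=toolR(.5,-15);g=np.array([.5004,.2733,.1134]);t=g+.019*R[:,2];pre=t-.08*R[:,2];print(t,pre);rel(pre,R);rel(t,R)
```

```text
far [0.565  0.1127 0.074 ] near [0.5066 0.1256 0.074 ]
[array([0.4945, 0.152 , 0.012 ]), array([0.4829, 0.1007, 0.012 ]), array([0.5821, 0.1324, 0.012 ])]
[0.4955 0.2733 0.095 ] [0.5162 0.2734 0.1723]
rot [ 0.009 -0.261  0.059] shift [ 5.2  -8.01  8.77] rows>= 2.1
rot [ 0.009 -0.261  0.059] shift [ 3.14 -8.15 16.49] rows>= 3.0
```

```bash
python3 -m jog '[[[0.009,-0.15,0.04,3,-5,2,0.2],[0.009,-0.261,0.059,5.2,-8,6,0.3],[0.009,-0.261,0.059,5.2,-8,8.8,0.4],[0.009,-0.261,0.059,5.2,-8,8.8,0.4],[0.009,-0.261,0.059,4.5,-8.05,11.5,0.4],[0.009,-0.261,0.059,3.8,-8.1,14,0.5],[0.009,-0.261,0.059,3.15,-8.15,16.5,0.5],[0.009,-0.261,0.059,3.15,-8.15,16.5,0.5],[0.009,-0.261,0.059,3.15,-8.15,16.5,0.5]]]'
python3 - <<'E'
from h import *
s=observe();print(s['position'],s['tcp_rot'],s['force'],s['finger_gap'])
i=camera('wrist');cv2.imwrite('pics/w5.png',i);cv2.imwrite('pics/w5b.png',cv2.resize(i,(640,480)))
E
```

```text
t: 9.6
position: [0.4964, 0.2741, 0.0973]
tcp_rot: [[0.967, 0.009, -0.256], [0.009, -1.0, -0.001], [-0.256, -0.001, -0.967]]
force: [-0.1, -0.4, 1.5]
finger_gap: 0.0477
gripper_force: 0.0
[0.4964 0.2741 0.0973] [[ 0.9667  0.0093 -0.2556]
 [ 0.0094 -1.     -0.0011]
 [-0.2556 -0.0013 -0.9668]] [-0.0651 -0.4144  1.4934] 0.047738290485607585
```

View pics/w5b.png

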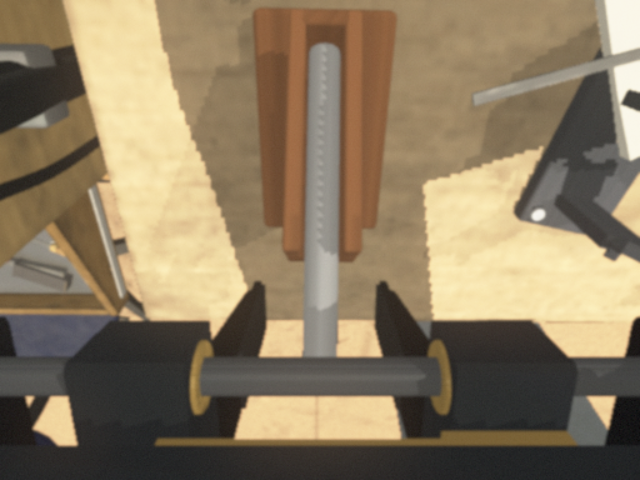

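The bar runs centred between the open fingers (column 321), with the pads clear of the wood. Grip and lift straight up.

```bash
python3 -m jog '[[[0,0,0,0,0,0,1],[0,0,0,0,0,0,1],[0,0,0,0,0,0,1],[0,0,0,0,0,0,1],[0,0,0,-0.5,0,-1.9,1],[0,0,0,-1.1,0,-4,1],[0,0,0,-1.8,0,-7,1],[0,0,0,-2.6,0,-9.7,1],[0,0,0,-2.6,0,-9.7,1]]]' 40
python3 - <<'E'
from h import *
R=toolR(-12,25);c=np.array([.537,.1175,.072])
d=np.array([np.cos(np.radians(-12)),np.sin(np.radians(-12)),0])
g=c-.052*d;t=g+.019*R[:,2];print(g,t)
rel(t+[0,0,.06],R);rel(t,R)
E
```

```text
t: 10.78
position: [0.4957, 0.2747, 0.1972]
tcp_rot: [[0.967, 0.01, -0.255], [0.01, -1.0, -0.001], [-0.255, -0.002, -0.967]]
force: [0.2, 0.2, -1.8]
finger_gap: 0.0128
gripper_force: 39.9
[0.4861 0.1283 0.072 ] [0.494  0.1266 0.0548]
rot [-0.022  0.692  0.223] shift [ 1.78 14.82  8.03] rows>= 3.9
rot [-0.022  0.692  0.223] shift [ 3.31 14.83 13.84] rows>= 3.9
```

```bash
python3 -m jog '[[[-0.005,0.17,0.05,0.5,3,0,1],[-0.01,0.34,0.11,1,7,3,1],[-0.016,0.51,0.17,1.5,11,6,1],[-0.022,0.692,0.223,1.8,14.8,8,1],[-0.022,0.692,0.223,1.8,14.8,8,1],[-0.022,0.692,0.223,1.8,14.8,8,1]]]'
python3 - <<'E'
from h import *
s=observe();print(s['position'],s['tcp_rot'],s['force'],s['finger_gap'])
i=camera('wrist');cv2.imwrite('pics/w6.png',i);
c=i[30:260,140:400].astype(float);g=np.clip(255*(c/255)**.55,0,255).astype(np.uint8);cv2.imwrite('pics/w6b.png',cv2.resize(g,None,fx=2.6,fy=2.6,interpolation=cv2.INTER_CUBIC))
cv2.imwrite('pics/s6.png',camera('side'))
E
```

```text
t: 11.52
position: [0.4947, 0.1237, 0.119]
tcp_rot: [[0.895, -0.204, 0.397], [-0.186, -0.979, -0.083], [0.405, 0.0, -0.914]]
force: [-0.3, 0.6, -1.2]
finger_gap: 0.0129
gripper_force: 40.0
[0.4947 0.1237 0.119 ] [[ 0.8949 -0.204   0.3968]
 [-0.1864 -0.979  -0.0829]
 [ 0.4054  0.0003 -0.9141]] [-0.3401  0.6247 -1.2219] 0.01292301228007514
```

View pics/w6b.png

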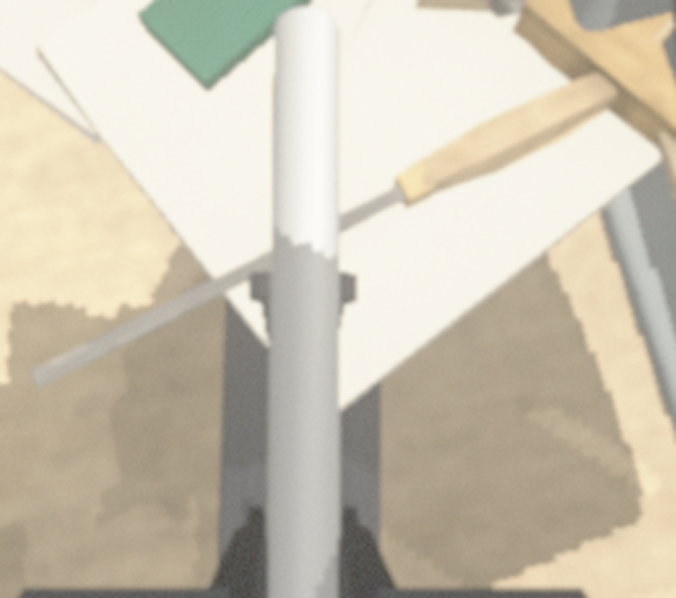

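The bar hangs over the V-block. The far rest is centred at column 303, the base at 301 and the bar at 304 (crop), so the lateral alignment is good.

```bash
python3 -m jog '[[[0,0,0,0,0,0,1],[0,0,0,0,0,0,1]]]'
python3 - <<'E'
from h import *
R=toolR(-12,25)
d=np.array([np.cos(np.radians(-12)),np.sin(np.radians(-12)),0])
s=observe();T=s['tcp_rot'];g=s['position']-.019*T[:,2];print('grasp',g,'bar ctr if level',g+.052*d,np.degrees(np.arcsin(T[2,0])))
# bar direction: lines of its two sides in w6 via end centre, wrist cam
W=cam('wrist')
f=lambda a,b:ray(W,140+a/2.6,30+b/2.6)
o,r=f(305,12); e=np.array(g); 
# point on ray at distance 122 mm from grasp
w=o-e;b=w@r;c=w@w-.122**2;q=b*b-c;
for t in(-b-np.sqrt(q),-b+np.sqrt(q)):
    X=o+t*r;v=(X-e)/.122;print(X,v,'pitch',np.degrees(np.arcsin(v[2])),'yaw',np.degrees(np.arctan2(v[1],v[0])))
rel(np.array([.494,.1266,.0548]),R)
E
```

```text
t: 11.88
position: [0.497, 0.1248, 0.1206]
tcp_rot: [[0.893, -0.206, 0.401], [-0.189, -0.979, -0.082], [0.409, -0.003, -0.912]]
force: [-0.2, 0.5, -0.6]
finger_gap: 0.0133
gripper_force: 40.0
grasp [0.4894 0.1264 0.138 ] bar ctr if level [0.5403 0.1156 0.138 ] 24.15220642172383
[0.5345 0.1167 0.2509] [ 0.3699 -0.0799  0.9256] pitch 67.76486900946605 yaw -12.195409043939664
[0.6087 0.101  0.1339] [ 0.9775 -0.2081 -0.0332] pitch -1.905287323961901 yaw -12.018362091435842
rot [-0.003  0.015  0.001] shift [-3.   -0.09  5.87] rows>= 1.1
```

```bash
python3 -m jog '[[[0,0.015,0,-0.8,0,1.8,1],[0,0.03,0,-1.6,0,3.6,1],[0,0.03,0,-2.2,0,4.9,1],[0,0.03,0,-2.37,0,5.29,1],[0,0.03,0,-2.45,0,5.47,1],[0,0.03,0,-2.53,0,5.65,1],[0,0.03,0,-2.53,0,5.65,1]]]'
```

```text
t: 12.75
position: [0.5121, 0.1184, 0.0878]
tcp_rot: [[0.905, -0.189, 0.382], [-0.181, -0.982, -0.058], [0.386, -0.017, -0.922]]
force: [0.2, 0.4, -0.5]
finger_gap: 0.013
gripper_force: 40.0
```

```bash
python3 -c "
from h import *
s=observe();print(s['qpos'],s['dq'],s['position'],s['joint_efforts'])"
```

```text
[  9.3627  26.9113 124.4766 -45.0648   9.701  153.8164] [-0.0044 -0.1274 -0.0416  0.1397  0.1118 -0.0092] [0.5121 0.1184 0.0878] [ -0.0631 -47.2846 -13.3517  -0.1883  -0.6819   0.0126]
```

Joint 6 is at its limit and joint 5 is near its minimum, so this forward tilt is too much here. I'll use less tilt (the bar points slightly down ahead), rest the far end first, then press the near end down with a light grip so the bar turns in the pads.

```bash
cat > b.py <<'E'
from h import *
import sys
z=float(sys.argv[1]);pitch=float(sys.argv[2])
R=toolR(-12,pitch);g=np.array([.488,.1280,z]);rel(g+.019*R[:,2],R)
s=observe();T=s['tcp_rot'];print('grasp',s['position']-.019*T[:,2],'pitch',np.degrees(np.arcsin(T[2,0])),'yaw',np.degrees(np.arctan2(T[1,0],T[0,0])),s['qpos'],s['force'])
E
python3 b.py .13 12
```

```text
rot [-0.022 -0.187  0.013] shift [-1.07 -0.52 -3.  ] rows>= 1.0
grasp [0.5048 0.1195 0.1053] pitch 22.708958600547227 yaw -11.327966217162592 [  9.3627  26.9113 124.4766 -45.0648   9.701  153.8164] [ 0.1535  0.3612 -0.4533]
```

```bash
python3 -m jog '[[[-0.01,-0.09,0.006,-0.5,-0.25,-1.5,1],[-0.022,-0.187,0.013,-1.07,-0.52,-3,1],[-0.022,-0.187,0.013,-1.07,-0.52,-3,1],[-0.022,-0.187,0.013,-1.07,-0.52,-3,1],[-0.022,-0.187,0.013,-1.07,-0.52,-3,1]]]'; python3 b.py .09 12
```

```text
t: 13.38
position: [0.4917, 0.1269, 0.1111]
tcp_rot: [[0.957, -0.208, 0.203], [-0.203, -0.978, -0.044], [0.208, 0.001, -0.978]]
force: [0.1, 0.6, -0.3]
finger_gap: 0.0129
gripper_force: 40.0
rot [ 0.001  0.    -0.   ] shift [-0.81 -0.03  3.88] rows>= 0.6
grasp [0.4878 0.1277 0.1297] pitch 11.995380813086506 yaw -12.00557886749806 [  9.379   24.2648 118.8654 -10.047   26.0443 120.0045] [ 0.084   0.5949 -0.3034]
```

```bash
python3 b.py .09 18
```

```text
rot [ 0.001  0.105 -0.   ] shift [-0.61 -0.03  3.87] rows>= 0.6
grasp [0.4878 0.1277 0.1297] pitch 11.995380813086506 yaw -12.00557886749806 [  9.379   24.2648 118.8654 -10.047   26.0443 120.0045] [ 0.084   0.5949 -0.3034]
```

```bash
python3 -m jog '[[[0,0.05,0,-0.3,0,1,1],[0,0.105,0,-0.5,0,2.2,1],[0,0.105,0,-0.6,0,3.3,1],[0,0.105,0,-0.61,0,3.87,1],[0,0.105,0,-0.61,0,3.87,1],[0,0.105,0,-0.61,0,3.87,1]]]'; python3 b.py .072 18
python3 - <<'E'
from h import *
i=camera('wrist');cv2.imwrite('pics/w7.png',i)
W=cam('wrist');s=observe();g=s['position']-.019*s['tcp_rot'][:,2]
# bar end: bright/grey column up from gripper at centre; report row profile at col 257
c=i[:,250:264].mean(axis=(1,2));print(np.round(c[0:120:4]))
E
```

```text
t: 14.12
position: [0.4941, 0.1266, 0.0724]
tcp_rot: [[0.93, -0.208, 0.302], [-0.198, -0.978, -0.065], [0.309, 0.0, -0.951]]
force: [-0.3, -0.5, -0.5]
finger_gap: 0.0131
gripper_force: 40.0
rot [ 0. -0. -0.] shift [-0.6  -0.01  1.74] rows>= 0.3
grasp [0.4883 0.1278 0.0905] pitch 18.011861963752427 yaw -12.016889619179537 [ 10.6055  28.1369 123.9016 -31.5769  13.1543 142.5203] [-0.2542 -0.4924 -0.5491]
[229. 223. 233. 234. 234. 235. 235. 234. 228. 195. 138. 140. 142. 145.
 146. 150. 152. 153. 153. 153. 154. 154. 154. 154. 153. 154. 153. 153.
 154. 153.]
```

```bash
python3 -m jog '[[[0,-0.02,0,-0.2,0,0.5,1],[0,-0.05,0,-0.4,0,0.9,1],[0,-0.05,0,-0.5,0,1.2,1],[0,-0.05,0,-0.5,0,1.2,1]]]' 12; python3 b.py .072 15
```

```text
t: 14.68
position: [0.4921, 0.1267, 0.0592]
tcp_rot: [[0.944, -0.208, 0.254], [-0.201, -0.978, -0.055], [0.26, 0.001, -0.966]]
force: [-4.2, 1.0, 1.6]
finger_gap: 0.0136
gripper_force: 14.4
rot [ 0.001 -0.001 -0.   ] shift [-0.09 -0.04  0.56] rows>= 0.1
grasp [0.4873 0.1278 0.0776] pitch 15.065651544829661 yaw -12.018186502926335 [ 10.0228  29.6746 122.9439 -23.1255  14.5147 133.8163] [-4.1778  0.9983  1.6172]
```

```bash
python3 -m jog '[[[0,0,0,-0.05,0,0.2,1],[0,0,0,-0.1,0,0.4,1],[0,0,0,-0.15,0,0.55,1],[0,0,0,-0.15,0,0.55,1]]]' 6; python3 b.py .072 15
python3 - <<'E'
from h import *
cv2.imwrite('pics/w8.png',camera('wrist'));i=camera('side');cv2.imwrite('pics/s8.png',i);cv2.imwrite('pics/s8b.png',cv2.resize(i[150:290,200:340],(640,640)[::1])[:600])
E
```

```text
t: 15.18
position: [0.4919, 0.1265, 0.0537]
tcp_rot: [[0.945, -0.209, 0.254], [-0.201, -0.978, -0.055], [0.26, 0.001, -0.966]]
force: [-7.3, -1.4, 6.7]
finger_gap: 0.0137
gripper_force: 9.1
rot [ 0.002 -0.001 -0.   ] shift [ 0.08 -0.06  0.02] rows>= 0.0
grasp [0.4871 0.1276 0.072 ] pitch 15.050679983965395 yaw -12.018022448376145 [ 10.0137  30.3226 123.1705 -24.5639  13.7437 135.2886] [-7.2678 -1.3953  6.676 ]
```

View pics/s8b.png

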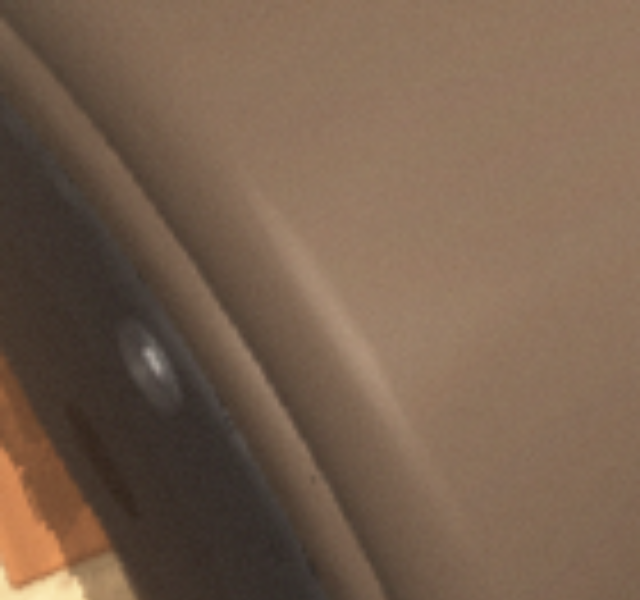

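The side view is blocked by the arm, and I've used up my picture views. From here I work from numbers only: the bar's pitch from where its far end sits in the wrist image.

```bash
cat > pit.py <<'E'
from h import *
import sys
i=cv2.imread(sys.argv[1])if len(sys.argv)>1 else camera('wrist')
s=observe();W=cam('wrist');e=s['position']-.019*s['tcp_rot'][:,2]
L=float(sys.argv[2])if len(sys.argv)>2 else .122
c=i[:,252:262].mean(axis=(1,2));print(np.round(c[0:60:2]))
for row in (20,30,40,50,60,80,100,120,140,160):
    print(row,i[row,222:292:3].mean(axis=1).round().astype(int))
k=int(np.argmax(np.abs(np.gradient(c[10:90])))+10);print('end row',k)
o,r=ray(W,257,k);w=o-e;b=w@r;q=b*b-(w@w-L**2);X=o+(-b+np.sqrt(q))*r;v=(X-e)/L
print('end',X,'pitch',np.degrees(np.arcsin(v[2])),'yaw',np.degrees(np.arctan2(v[1],v[0])))
E
python3 pit.py pics/w8.png
```

```text
[144. 144. 144. 145. 145. 144. 145. 144. 145. 145. 144. 145. 145. 145.
 145. 145. 145. 145. 144. 144. 145. 145. 145. 145. 145. 144. 145. 145.
 145. 145.]
20 [235 234 235 235 233 235 234 229 128 131 138 140 147 158 156 137 134 150
 235 234 234 234 234 234]
30 [235 234 234 234 234 235 234 229 125 132 135 138 150 159 161 141 132 149
 233 234 233 234 233 234]
40 [234 234 235 234 234 234 233 228 126 132 135 140 148 158 160 148 133 150
 235 234 235 235 234 235]
50 [234 233 234 233 233 234 232 228 124 131 133 138 148 157 159 163 156 195
 233 234 217 167 143 138]
60 [233 233 232 233 233 233 234 226 124 129 135 141 151 156 159 160 153 132
 137 134 148 207 230 231]
80 [233 225 183 144 137 138 136 135 122 131 134 140 148 154 157 157 155 203
 234 235 234 234 234 234]
100 [187 233 227  70  65  65  67  83 119 128 135 141 150 154 156 160 152  99
  71  73  74  79  86 228]
120 [ 65  64  66  64  67 146 172  80 119 129 135 139 151 155 157 158 152  86
  81 226 233 233 233 234]
140 [ 60  58  62  62  61  64  62  86 123 127 134 141 150 152 155 156 151 228
 234 233 233 233 233 232]
160 [ 59  60  58  62  63  61  62  93 123 130 134 142 147 153 154 155 143 194
  97  67  64  67  69  68]
end row 75
end [0.5929 0.1047 0.0158] pitch -27.432308862527528 yaw -12.1794304502332
```

```bash
python3 -m jog '[[[0,0,0,-0.1,0,-0.05,1],[0,0,0,-0.1,0,-0.05,0.8],[0,0,0,-0.1,0,-0.05,0.7],[0,0,0,-0.1,0,-0.05,0.5],[0,0,0,-0.1,0,-0.05,0.4],[0,0,0,-0.1,0,-0.05,0.4]]]'; python3 pit.py | tail -14; python3 b.py .15 5
```

```text
t: 16.02
position: [0.492, 0.1271, 0.0537]
tcp_rot: [[0.944, -0.208, 0.255], [-0.201, -0.978, -0.055], [0.261, 0.0, -0.965]]
force: [0.2, -0.0, -0.7]
finger_gap: 0.0531
gripper_force: 0.0
60 [234 232 233 233 233 233 233 233 227 126 130 135 139 152 158 142 134 128
 127 137 137 182 226 232]
80 [233 231 209 152 137 136 140 138 132 121 128 134 142 149 156 162 163 135
 228 234 234 236 234 234]
100 [145 230 234 122  63  67  73  68  82 123 128 134 140 151 155 163 161 152
  90  73  75  79  80 129]
120 [ 62  64  64  60  65 104 201  64  85 120 129 134 144 151 156 160 157 147
  75 194 234 233 233 233]
140 [ 61  60  58  63  62  65  63  63  94 120 130 135 144 150 155 157 156 167
 233 234 233 233 234 232]
160 [ 59  62  58  61  63  60  62  61  96 120 134 134 142 152 152 159 155 154
 135  65  65  67  69  67]
end row 36
end [0.604  0.1031 0.0477] pitch -11.496044829703674 yaw -12.067420349619969
rot [ 0.    -0.177 -0.   ] shift [ 1.79 -0.01 -7.53] rows>= 1.2
grasp [0.4871 0.1281 0.0721] pitch 15.136110167498089 yaw -12.007201518757183 [ 10.062   30.3141 123.2139 -24.7149  13.6123 135.475 ] [-0.3209 -0.6667  0.0595]
```

```bash
python3 -c "
from h import *
rel([.537,.1175,.175],toolR(-12,0))"
```

```text
rot [ 0.    -0.264 -0.   ] shift [  7.61  -0.   -10.51] rows>= 2.1
```

```bash
python3 -m jog '[[[0,0,0,0,0,-3,0.3],[0,-0.05,0,0.5,0,-6,0],[0,-0.15,0,3,0,-9,0],[0,-0.264,0,6,0,-10.5,0],[0,-0.264,0,7.6,0,-10.5,0],[0,-0.264,0,7.6,0,-10.5,0],[0,-0.264,0,7.6,0,-10.5,0]]]'
cat > lay.py <<'E'
from h import *
i=camera('wrist');n='pics/l%d.png'%(observe()['t']*100);cv2.imwrite(n,i);print(n)
W=cam('wrist');s=observe();print(s['position'],s['qpos'])
c0=proj(W,[.537,.1175,.079]);print('proj c',c0)
hsv=cv2.cvtColor(i,cv2.COLOR_BGR2HSV)
m=((hsv[...,1]<25)&(hsv[...,2]>85)&(hsv[...,2]<215)).astype(np.uint8)*255
m[300:]=0;m=cv2.morphologyEx(m,cv2.MORPH_OPEN,np.ones((7,7)))
cs,_=cv2.findContours(m,0,1)
for c in sorted(cs,key=cv2.contourArea)[::-1][:6]:
    r=cv2.minAreaRect(c);print(cv2.contourArea(c),np.round(r[0]),np.round(r[1]),round(r[2],1),cv2.pointPolygonTest(c,tuple(map(float,c0)),True).__round__(1))
E
python3 lay.py
```

```text
t: 16.95
position: [0.5357, 0.1177, 0.1743]
tcp_rot: [[0.978, -0.208, -0.001], [-0.208, -0.978, -0.001], [-0.001, 0.001, -1.0]]
force: [0.1, -0.7, 0.3]
finger_gap: 0.0955
gripper_force: 0.0
pics/l1700.png
[0.5357 0.1177 0.1744] [  5.5031  24.6301 102.7642  -0.0274  52.6837 107.5173]
proj c [256.3571 192.4733]
12597.5 [451. 106.] [213. 120.] 90.0 -134.7
2047.5 [259. 190.] [151.  18.] 90.0 6.4
1292.0 [384. 128.] [87. 23.] 90.0 -130.3
976.5 [464. 218.] [11. 98.] 75.7 -163.9
618.5 [386.  13.] [26. 39.] 90.0 -202.7
83.0 [392. 181.] [ 8. 11.] 90.0 -131.0
```

Run:
```python
from h import *
i=cv2.imread('pics/l1700.png').astype(float);W=cam('wrist')
d=np.array([np.cos(np.radians(-12)),np.sin(np.radians(-12)),0]);c=np.array([.537,.1175,.072])
for x in(-.07,-.031,0,.031,.07):print(x,proj(W,c+x*d),'width',14*340/np.abs((W[2].T@(c+x*d-W[1]))[2])/1000)
g=i.mean(2)
print('col profile',[(r,int(g[r,256:262].mean())) for r in list(range(100,126,2))+list(range(250,290,2))])
for r in(115,130,150,170,190,210,230,250,265):
    print(r,g[r,236:284:2].astype(int))
```

```text
-0.07 [256.2786 265.8436] width 15.745850182490434
-0.031 [256.3171 224.9144] width 16.335729197935073
0 [256.3498 190.1263] width 16.83710258345404
0.031 [256.3845 153.1352] width 17.370226584493427
0.07 [256.4315 103.1325] width 18.090874873446605
col profile [(100, 234), (102, 224), (104, 145), (106, 130), (108, 131), (110, 131), (112, 131), (114, 129), (116, 129), (118, 130), (120, 130), (122, 129), (124, 130), (250, 147), (252, 147), (254, 146), (256, 147), (258, 147), (260, 146), (262, 146), (264, 146), (266, 146), (268, 148), (270, 145), (272, 141), (274, 133), (276, 127), (278, 123), (280, 118), (282, 119), (284, 113), (286, 77), (288, 70)]
115 [233 233 232 233 233 227 206 153 122 124 124 128 133 135 133 133 197 234
 234 233 233 234 235 234]
130 [224 232 231 233 233 233 233 197 120 128 133 132 131 130 131 129 196 234
 234 235 233 233 234 234]
150 [ 67  61  67  64  68  71  69  88 117 128 133 145 152 154 152 138  89  67
  73 101 128 214 232 233]
170 [ 63  59  62  60  58  60  63  94 118 128 134 143 152 152 154 162 225 229
 199 111  68  65  65  67]
190 [ 65  62  67  70  65  69  67  96 120 128 134 143 151 151 150 122  75  64
  67  72  68  73  68  72]
210 [ 68  81  78  62  59  63  69  99 123 129 139 148 151 152 148 114  66  68
  70  79  82  74  71  81]
230 [ 96  92  97  94  92 102 126 132 124 134 144 149 152 150 148 163 163 139
 144 167 185 186 187 192]
250 [115 115 120 120 118 118 115 119 128 135 142 148 152 150 149 187 192 197
 198 196 197 199 199 199]
265 [122 122 123 120 117 115 116 118 127 137 142 146 148 145 159 192 195 193
 194 200 201 200 198 198]
```

Run:
```python
from h import *
i=cv2.imread('pics/l1700.png');g=i.mean(2)
for r in range(256,296,2): print(r,g[r,236:284:3].astype(int), i[r,258])
```

```text
256 [114 112 118 111 117 122 135 144 149 145 187 197 197 200 200 199] [141 149 153]
258 [113 116 116 118 116 122 136 144 150 148 190 195 196 194 196 199] [142 151 153]
260 [116 116 120 119 117 122 136 146 149 147 192 194 194 196 195 195] [142 151 155]
262 [119 120 121 119 118 119 137 144 149 145 190 194 195 199 198 195] [142 150 155]
264 [119 121 120 118 116 120 136 143 149 144 193 194 194 201 199 197] [141 149 153]
266 [121 119 119 118 117 120 137 143 146 152 194 194 197 200 201 199] [141 150 154]
268 [117 119 120 120 116 120 133 143 151 180 195 195 197 198 197 196] [133 144 150]
270 [117 117 121 120 116 115 118 128 169 194 190 192 195 198 194 201] [107 131 148]
272 [114 116 118 117 118 118 114 117 164 194 191 192 194 197 194 201] [ 94 124 145]
274 [114 118 119 118 118 117 117 116 148 192 196 194 195 198 194 198] [ 92 123 142]
276 [118 119 119 119 118 116 117 118 132 197 200 199 199 198 197 200] [ 89 120 139]
278 [117 119 119 118 119 117 120 116 125 191 198 202 203 198 195 199] [ 89 120 139]
280 [118 119 119 119 119 119 119 117 118 188 193 194 195 198 191 196] [ 89 118 138]
282 [121 119 119 118 118 121 117 119 120 177 197 196 194 189 184 169] [ 92 123 142]
284 [114 112 113 114 114 113 111 112 112 156 187 171 169 156 163 167] [ 91 118 136]
286 [77 78 79 78 79 78 79 78 75 89 98 91 95 95 92 91] [67 78 85]
288 [69 66 64 67 68 68 71 73 70 70 72 74 73 68 71 71] [65 70 72]
290 [72 72 69 70 72 71 73 74 70 71 76 75 75 74 74 75] [68 71 75]
292 [74 72 73 72 75 74 75 78 77 75 76 75 77 77 77 76] [70 74 78]
294 [75 75 74 74 73 75 76 73 74 76 76 76 77 75 75 77] [73 77 80]
```

Numbers show the bar lying along the V-block's line: far end at row 103, near end at row 269, with 103 and 266 predicted. Take it across the middle.

```bash
python3 -m jog '[[[0,0,0,0,0.13,4,0.2],[0,0,0,0,0.13,8,0.4],[0,0,0,0,0.13,10.8,0.5],[0,0,0,0,0.13,12.1,0.5],[0,0,0,0,0.13,12.1,0.5],[0,0,0,0,0.13,12.1,0.8],[0,0,0,0,0.13,12.1,1],[0,0,0,0,0.13,12.1,1],[0,0,0,0,0.13,12.1,1],[0,0,0,0,0.13,12.1,1],[0,0,0,0,0.13,12.1,1]]]' 40
python3 -c "
from h import *
s=observe();print(s['qpos'])"
```

```text
t: 18.38
position: [0.5365, 0.1157, 0.0542]
tcp_rot: [[0.978, -0.208, 0.0], [-0.208, -0.978, -0.001], [0.0, 0.001, -1.0]]
force: [-0.7, -4.8, 3.4]
finger_gap: 0.013
gripper_force: 40.0
[  5.2978  34.4819 108.5514  -0.0834  36.9692 107.3868]
```

```bash
python3 -m jog '[[[0,0,0,0,0,-1,1],[0,0,0,0,0,-3,1],[0,0,0,0,0,-6,1],[0,0,0,0,0,-10,1],[0,0,0,0,0,-13,1],[0,0,0,0,0,-13,1],[0,0,0,0,0,-13,1]]]'
python3 - <<'E'
from h import *
R=toolR(4,30);n=np.array([.574,-.101,.0805]);t=n-R[:,2]*.12+R[:,2]*.019;print(t);rel(t,R)
E
```

```text
t: 19.25
position: [0.536, 0.1163, 0.1834]
tcp_rot: [[0.978, -0.208, -0.001], [-0.208, -0.978, -0.0], [-0.001, 0.001, -1.0]]
force: [-0.1, 0.2, -0.7]
finger_gap: 0.0134
gripper_force: 40.0
[ 0.5236 -0.1045  0.168 ]
rot [ 0.074  0.521 -0.273] shift [ 3.38 21.86  1.55] rows>= 3.5
```

```bash
python3 -m jog '[[[0.015,0.1,-0.05,0.7,4,-1,1],[0.03,0.21,-0.11,1.4,9,-1,1],[0.045,0.31,-0.16,2,13,0,1],[0.06,0.42,-0.22,2.7,17.5,1,1],[0.074,0.521,-0.273,3.4,21.9,1.55,1],[0.074,0.521,-0.273,3.4,21.9,1.55,1],[0.074,0.521,-0.273,3.4,21.9,1.55,1],[0.074,0.521,-0.273,3.4,21.9,1.55,1]]]'
cat > nest.py <<'E'
from h import *
i=camera('wrist');n='pics/n%d.png'%(observe()['t']*100);cv2.imwrite(n,i);g=i.mean(2)
s=observe();R=s['tcp_rot'];print(n,s['position'],s['qpos'],'pitch',np.degrees(np.arcsin(R[2,0])))
W=cam('wrist');e=s['position']-.019*R[:,2]
for x in(-.07,-.03,0,.03,.07):print(x,proj(W,e+x*R[:,0]).round(1),end=' ')
print()
for nm,q in(('far rest',[.6006,-.0993,.0970]),('near rest',[.5470,-.1032,.0660])):print(nm,proj(W,q))
for r in range(20,260,12): print(r,g[r,206:310:4].astype(int))
E
python3 nest.py
```

```text
t: 20.25
position: [0.5231, -0.1059, 0.167]
tcp_rot: [[0.865, 0.067, 0.497], [0.058, -0.998, 0.035], [0.498, -0.002, -0.867]]
force: [0.4, 0.1, -0.3]
finger_gap: 0.0131
gripper_force: 40.0
pics/n2030.png [ 0.5235 -0.1054  0.1673] [-25.8716  18.0912 124.1944  52.8578  18.1949  12.2661] pitch 29.905298144256427
-0.07 [257.  375.4] -0.03 [257.1 312.5] 0 [257.1 259.8] 0.03 [257.2 201.6] 0.07 [257.3 113.7] 
far rest [255.9276 154.2266]
near rest [256.3198 226.5454]
20 [158 158 158 160 160 160 163 164 163 159 160 159 159 160 161 162 159 162
 158 162 165 161 161 160 159 160]
32 [113 114 113  44  43  81 115  48  41  63 112  63  42  53 112  75  38  43
 111  94  43  43  99 116 114 116]
44 [113 116 115  82  42  48 116  77  42  52 116  70  49  53 116  72  44  56
 114  63  42  61 118 116 117 116]
56 [116 118 118 116  50  48 107 109  48  49 117  94  50  62 116  67  47  87
 116  48  50 105 118 117 117 118]
68 [243 244 244 245 244 243 243 243 244 244 243 243 244 243 243 243 243 242
 242 242 242 242 241 241 242 240]
80 [211 207 208 168 159 158 173 235 232 231 231 231 232 214 210 210 209 204
 160 160 
[... 851 characters left out ...]

  88  85  83  87  83  86  84  82]
188 [ 60  61  62  61  63  60  65  64  66  97 120 136 140 146 149 151 144  67
  65  64  63  60  64  61  62  59]
200 [ 61  61  58  57  62  61  61  63  62 100 120 121 127 143 149 152 140  62
  59  62  62  59  60  58  60  60]
212 [ 61  56  58  58  59  59  60  56  61  98 120 120 131 144 148 150 137  63
  59  58  58  58  58  55  54  60]
224 [ 62  62  61  61  56  61  58  58  85 118 117 124 133 141 148 150 135  59
  58  55  55  56  55  55  58  56]
236 [ 59  60  59  57  58  57  30  27  25  85 117 123 131 141 145 148 116  29
  26  28  56  57  56  54  56  55]
248 [ 62  52  55  53  52  28  28  33  32  65 116 122 133 143 148 139  65  30
  22  30  25  52  54  54  54  55]
```

Run:
```python
from h import *
g=cv2.imread('pics/n2030.png').mean(2)
for r in range(142,166,2): print(r,g[r,228:248:1].astype(int),'|',g[r,268:292:1].astype(int))
h=cv2.imread('pics/w3.png').mean(2)
print('w3')
for r in range(140,156,2): print(r,h[r,228:276:2].astype(int))
for r in range(198,222,3): print(r,h[r,228:276:2].astype(int))
```

```text
142 [164 164 167 162 160 163 163 161 164 164 164 165 161 156 152 162 174 187
 195 198] | [226 220 213 197 182 164 162 162 164 163 161 162 163 162 164 162 161 164
 162 160 163 161 165 163]
144 [164 164 165 164 162 164 162 163 164 165 163 165 164 152 151 164 176 190
 190 198] | [224 221 211 196 172 147 146 159 163 162 162 162 161 162 162 162 163 162
 163 165 165 165 167 170]
146 [163 164 166 163 164 164 162 160 163 163 166 164 162 153 151 163 177 188
 192 198] | [225 219 210 194 163 131 138 152 160 164 164 161 160 164 163 163 165 163
 164 170 177 180 179 177]
148 [168 161 164 164 162 162 166 163 165 161 164 159 153 143 147 160 176 187
 193 199] | [225 219 210 193 163 131 136 156 165 164 162 162 161 163 167 168 172 176
 173 178 179 179 173 169]
150 [165 166 164 163 160 164 162 162 167 168 163 155 148 147 148 162 176 187
 192 198] | [225 220 210 194 162 135 139 156 162 162 160 165 165 171 176 179 180 180
 180 178 175 172 169 164]
152 [163 164 166 164 164 165 160 164 179 194 200 207 216 199 169 161 173 187
 193 198] | [223 220 208 192 164 142 147 160 167 170 172 174 174 179 180 179 180 18
[... 2056 characters left out ...]
 58]
201 [ 59  59  60  60  59  62  79 103 104 104 106 105 109 104 107 104 105 101
  71  61  57  59  58  58]
204 [ 60  61  55  56  57  61 102 120 119 119 119 114 112 113 114 111 113 109
  76  58  57  55  56  57]
207 [ 60  54  57  56  66  89 122 139 141 141 144 145 130 126 124 127 124 120
  96  69  61  58  60  58]
210 [ 59  62  62  59  99 131 142 151 149 147 150 142 124 123 123 122 125 128
 145 136  81  58  57  57]
213 [ 59  61  61  59  99 122 140 149 150 148 145 133 112 114 118 122 123 126
 147 140  77  57  57  56]
216 [ 59  60  59  58  81 111 135 129 110  87  72  63  59  63  70  85 102 118
 133 112  68  58  58  59]
219 [61 61 60 60 61 60 60 60 61 58 59 59 60 58 60 59 61 61 62 59 62 60 59 61]
```

Numbers: the bar is aligned with the bed (far end at row ~110, predicted 114), and the rests' centre line lies about 2 mm left of it. Shift, then descend in stages.

```bash
python3 -m jog '[[[0,0,0,0.4,-0.2,1.5,1],[0,0,0,0.4,-0.2,3.5,1],[0,0,0,0.4,-0.2,5,1],[0,0,0,0.4,-0.2,6.5,1],[0,0,0,0.4,-0.2,7.5,1],[0,0,0,0.4,-0.2,7.5,1],[0,0,0,0.4,-0.2,7.5,1]]]'
python3 nest.py | head -3
```

```text
t: 21.18
position: [0.5649, -0.0995, 0.1057]
tcp_rot: [[0.864, 0.07, 0.499], [0.06, -0.998, 0.036], [0.501, -0.001, -0.866]]
force: [-0.6, 0.2, -0.4]
finger_gap: 0.0128
gripper_force: 40.0
pics/n2122.png [ 0.5649 -0.0997  0.1059] [-22.8621  27.2722 122.5948  77.9624  13.4194 -11.3129] pitch 30.054739734102647
-0.07 [257.  375.4] -0.03 [257.1 312.5] 0 [257.1 259.8] 0.03 [257.2 201.6] 0.07 [257.3 113.7] 
far rest [260.5356 184.7193]
```

```bash
python3 -m jog '[[[0,0,0,0,0,0.6,1],[0,0,0,0,0,1.2,1],[0,0,0,0,0,1.7,1],[0,0,0,0,0,1.9,1],[0,0,0,0,0,1.9,1]]]'
python3 - <<'E'
from h import *
i=camera('wrist');cv2.imwrite('pics/n3.png',i);g=i.mean(2);print(observe()['qpos'])
for r in range(160,216,4): print(r,g[r,224:300:3].astype(int))
E
```

```text
t: 21.85
position: [0.5744, -0.0994, 0.0891]
tcp_rot: [[0.864, 0.07, 0.499], [0.06, -0.998, 0.035], [0.501, -0.0, -0.866]]
force: [-0.1, -0.2, -1.0]
finger_gap: 0.0132
gripper_force: 40.0
[-22.3466  29.6285 122.0523  85.958   12.8914 -19.0515]
160 [ 88  90  90  90  89  92 134 184 198 215 234 247 247 241 234 216 168 151
 150 152 147 147 148 149 148 150]
164 [ 94  97  95  94  94  94 131 185 197 213 234 247 246 241 232 214 167 156
 155 159 159 160 160 159 163 164]
168 [ 95  96  95  96  95  96 122 176 179 217 234 247 246 240 234 215 138  98
  95 129 152 152 153 154 154 161]
172 [ 95  93  96  93  93  95 110 121 120 125 230 247 245 240 232 215 134  96
  97  97  93  93  95  94 106 153]
176 [ 93  92  93  92  96  94 108 118 119 122 136 163 163 165 163 154 117  98
  98  95  97  95  94  94  94  95]
180 [ 93  91  91  92  95 100 113 120 118 125 132 140 144 150 152 149 123 112
 110  98  97  95  94  94  92  94]
184 [ 93  92  92  93  95 106 114 119 120 126 129 141 146 151 152 149 123 113
 116 105  95  94  92  92  94 108]
188 [ 93  92  97  99 109 114 114 118 120 122 134 141 144 149 152 152 125 118
 119 116 103  97  98 102 107 107]
192 [ 94  95  95 120 125 124 116 120 122 122 130 141 144 151 151 148 130 123
 123 126 125 122 108 108 112 110]
196 [ 92  95  94 121 123 125 117 115 122 124 130 141 144 150 150 148 130 124
 123 127 123 122 108 109 110 110]
200 [ 91  91  93 118 124 122 115 118 120 124 130 141 146 148 151 147 127 124
 122 127 124 120 110 110 100  93]
204 [ 92  92  93  95 105 119 111 117 119 121 133 142 143 148 152 146 102  98
 109 120 107  98  93  91  94  91]
208 [ 92  93  92  96  97  92 109 115 118 126 130 141 143 150 151 146 101  93
  91  95  95  92  94  92  92  93]
212 [ 90  92  91  92  94  93 106 118 120 121 131 139 144 148 152 145  99  91
  90  92  93  92  91  94  91  94]
```

The far rest's tips are symmetric about column 260 and the bar is at 257, so shift 1.5 mm right and settle down.

```bash
python3 -m jog '[[[0,0,0,0,0.15,0,1],[0,0,0,0,0.15,0.3,1],[0,0,0,0,0.15,0.5,1],[0,0,0,0,0.15,0.5,1]]]'; python3 -m jog '[[[0,0,0,0,0,0.1,1],[0,0,0,0,0,0.2,1],[0,0,0,0,0,0.2,1]]]'
```

```text
t: 22.4
position: [0.577, -0.1007, 0.0845]
tcp_rot: [[0.864, 0.07, 0.499], [0.06, -0.998, 0.035], [0.5, -0.0, -0.866]]
force: [1.1, -0.0, -1.0]
finger_gap: 0.0133
gripper_force: 40.0
t: 22.78
position: [0.5781, -0.1007, 0.083]
tcp_rot: [[0.864, 0.07, 0.499], [0.06, -0.998, 0.035], [0.501, -0.0, -0.866]]
force: [0.3, 0.4, -1.2]
finger_gap: 0.0132
gripper_force: 40.0
```

```bash
python3 -m jog '[[[0,0,0,0,0,0.4,1],[0,0,0,0,0,0.8,1],[0,0,0,0,0,1.1,1],[0,0,0,0,0,1.3,1],[0,0,0,0,0,1.3,1]]]'
python3 - <<'E'
from h import *
i=camera('wrist');cv2.imwrite('pics/n4.png',i);g=i.mean(2);print(observe()['qpos'])
for r in range(188,244,4): print(r,g[r,224:300:3].astype(int))
E
```

```text
t: 23.4
position: [0.5826, -0.1004, 0.0715]
tcp_rot: [[0.865, 0.069, 0.497], [0.06, -0.998, 0.034], [0.499, 0.0, -0.867]]
force: [-18.9, -2.6, 14.1]
finger_gap: 0.0129
gripper_force: 49.8
[-21.9919  32.0215 121.4881  93.843   12.615  -26.8158]
188 [ 91  93  93  94 110 109 110 116 120 120 121 128 126 127 124 122 112 114
 111  96  94  91  91  89  90  93]
192 [ 94  90  92  95 118 116 114 119 119 117 121 127 130 127 128 124 117 119
 120 102  93  91  91  92  93 105]
196 [ 92 104 110 115 113 114 113 118 120 118 120 128 125 127 125 121 117 117
 115 115 112 107 107 110 110 110]
200 [ 93 118 123 123 121 120 114 116 119 120 123 128 127 126 126 118 119 121
 121 122 123 121 109 107 112 110]
204 [ 93 119 122 128 122 120 113 118 119 120 121 130 137 140 136 119 123 125
 123 125 122 122 113 109 109 105]
208 [ 93 114 123 124 122 121 114 116 118 121 131 141 142 149 129 121 122 121
 121 124 122 119 110 109 108  93]
212 [ 92 103 116 123 119 112 109 114 120 123 131 141 143 148 151 129 103 109
 119 125 119 107  96  88  91  93]
216 [ 91  92  93  90  94  92 103 117 120 122 133 140 144 147 152 144  94  89
  90  91  91  91  90  93  91  90]
220 [ 93  94  93  94  92  95 105 116 122 121 132 141 145 149 149 143  92  93
  89  93  93  94  94  89  90  92]
224 [ 89  88  91  91  92  91 105 119 119 120 132 141 144 148 150 145  95  88
  91  93  89  92  89  90  88  91]
228 [ 81  81  82  81  42  34  93 116 119 124 131 140 144 149 148 139  52  33
  74  82  81  81  83  82  83  83]
232 [ 62  64  59  48  30  27  88 117 120 124 131 140 143 149 149 143  49  28
  38  53  62  62  60  57  60  61]
236 [ 62  58  33  28  29  27  90 115 120 123 133 143 141 150 148 139  43  31
  32  29  53  57  57  60  56  57]
240 [ 58  43  24  31  25  30  89 119 118 123 135 144 144 150 148 137  41  33
  31  27  35  53  54  56  56  56]
```

```bash
python3 -m jog '[[[0,0,0,0,0,-0.1,1],[0,0,0,0,0,-0.1,0.9],[0,0,0,0,0,-0.1,0.8],[0,0,0,0,0,-0.1,0.7],[0,0,0,0,0,-0.1,0.6],[0,0,0,0,0,-0.1,0.5],[0,0,0,0,0,-0.1,0.4],[0,0,0,0,0,-0.1,0.4]]]' 20
python3 - <<'E'
from h import *
i=camera('wrist');cv2.imwrite('pics/n5.png',i);g=i.mean(2)
for r in range(100,244,12): print(r,g[r,224:300:3].astype(int))
E
```

```text
t: 24.45
position: [0.5822, -0.1, 0.0714]
tcp_rot: [[0.865, 0.07, 0.496], [0.06, -0.998, 0.035], [0.498, -0.001, -0.867]]
force: [-11.0, 1.0, -0.1]
finger_gap: 0.0558
gripper_force: 5.2
100 [90 92 90 90 91 91 89 92 89 90 93 90 90 94 94 91 93 91 93 92 89 91 91 90
 91 93]
112 [106 109 105 107 109 108 108 109 105 107 109 111 108 108 105 105 108 107
 105 108 107 107 108 106 108 107]
124 [ 66  93  92  94  95 100 112 173 196 167 217 227 239 236 227 212 176 105
 101  99  99 100 100 100 101 100]
136 [ 60  61  61  56  60  59  77 116 120 198 218 229 239 235 226 210 172 102
 100  95 100 101 100 100 100 100]
148 [ 58  60  60  61  57  56  72 116 119 119 120 122 129 127 127 126 114  63
  61  62  95  99 102 100 100 101]
160 [ 60  62  60  63  63  62  75 116 117 118 117 121 128 128 128 125 116  64
  61  61  60  62  63  60  63  62]
172 [ 92  91  90  92  95  91  96 113 119 118 118 122 128 128 128 124 115  95
  95  93  93  90  89  91  93  89]
184 [ 91  91  94  91  99 105 105 117 119 120 120 123 129 128 126 125 116 104
 103  95  92  91  92  90  91  91]
196 [ 92 108 115 116 116 118 118 114 117 118 117 123 127 129 128 121 117 117
 116 117 115 115 112 108 110 108]
208 [ 90 109 121 120 120 120 121 115 119 120 122 132 142 146 133 124 119 121
 122 122 124 121 112 107 107  90]
220 [ 91  94  93  92  92  90  92 113 119 122 127 135 142 145 149 148 122  91
  94  94  93  91  93  91  92  91]
232 [ 58  58  58  59  59  59  65 112 121 121 125 133 141 144 149 148 117  60
  62  58  61  59  59  60  57  59]
```

```bash
python3 -m jog '[[[0,0,0,-0.1,0,-0.2,0.4],[0,0,0,-0.1,0,-0.2,0.4]]]'
python3 - <<'E'
from h import *
s=observe();print(s['force'],s['ft_torque'],s['tcp_rot'].T@s['force'],s['finger_gap'],s['qpos'])
g=cv2.imread('pics/n5.png').mean(2)
for r in range(180,300,8): print(r,g[r,170:232:4].astype(int),'|',g[r,284:346:4].astype(int))
E
```

```text
t: 24.75
position: [0.5818, -0.1003, 0.0735]
tcp_rot: [[0.864, 0.07, 0.499], [0.06, -0.998, 0.035], [0.5, -0.001, -0.866]]
force: [-4.0, 0.3, -2.1]
finger_gap: 0.0573
gripper_force: 1.8
[-4.0083  0.271  -2.1258] [0.0226 1.0813 0.092 ] [-4.5095 -0.5493 -0.1484] 0.05734396765134722 [-22.0864  31.7658 121.5774  93.2596  12.7495 -26.3135]
180 [90 93 92 90 92 91 92 90 93 92 92 91 92 95 92 90] | [ 95  92  88  92  93  92  93  90  96 100  92  94  93  94  90  92]
188 [92 93 92 92 93 91 92 90 93 91 92 90 90 90 93 92] | [ 95  91  92  92  96 104 106 111  95  93  91  92  93  95  92  94]
196 [ 90  88  91  91  90  92  91  90  95  96  93  92  94  93  99 115] | [115 116 108 110 108 103  93  95  90  90  90  90  94  92  92  94]
204 [ 90  89  93  92  91  91  90  92  93  92  93  91  94  92 105 119] | [122 122 107 107 101  96  91  90  90  89  89  89  89  90  90  92]
212 [ 92  94  90  92  91  91  90  92  91  93  89  90  91  91  95 102] | [113  98  90  90  91  89  88  90  90  90  89  88  88  90  92  90]
220 [92 89 92 90 88 86 90 90 91 90 90 92 91 90 93 93] | [93 92 91 92 92 89 89 89 90 90 89 90 88 91 90 94]
[... 254 characters left out ...]
55 58 54 57] | [57 58 58 58 55 57 39 31 28 28 23 26 36 52 57 52]
252 [58 30 20 27 28 28 37 32 31 57 55 57 54 58 57 54] | [57 59 60 53 58 57 39 29 32 29 24 26 26 23 52 53]
260 [22 22 26 20 30 35 30 33 33 52 58 55 55 54 58 58] | [56 57 60 56 54 53 29 29 32 34 34 20 24 25 19 34]
268 [27 22 27 26 33 31 36 32 34 54 53 58 54 57 56 57] | [57 58 55 56 55 55 51 30 25 26 31 25 22 20 23 24]
276 [31 26 16 33 32 32 33 31 51 54 54 53 53 55 54 58] | [58 55 52 53 52 52 56 37 31 26 30 29 16 26 26 23]
284 [31 31 35 40 38 36 41 46 62 57 58 59 57 59 59 59] | [57 55 58 56 57 56 60 53 32 39 35 36 40 27 31 32]
292 [69 68 67 68 68 71 71 66 68 69 69 69 71 69 71 70] | [72 69 71 68 70 70 68 67 71 69 69 68 70 66 67 71]
```

```bash
python3 -m jog '[[[0,0,0,-0.1,0,-0.5,0.4],[0,0,0,-0.15,0,-1.2,0.4],[0,0,0,-0.15,0,-2.5,0.4],[0,0,0,-0.15,0,-4.5,0.2],[0,0,0,-0.15,0,-7,0],[0,0,0,-0.15,0,-9,0],[0,0,0,-0.15,0,-9,0]]]'
cat > chk.py <<'E'
from h import *
i=camera('wrist');n='pics/c%d.png'%(observe()['t']*100);cv2.imwrite(n,i)
W=cam('wrist');s=observe();R=s['tcp_rot'];print(n,s['position'],s['force'])
g=i.mean(2)
print('rows',[(r,int(g[r,250:258].mean())) for r in range(70,290,4)])
for r in (90,100,110,120,130,140,150,160,170,180,190,200,210,220,230,240,250,260):
    print(r,g[r,224:290:3].astype(int))
E
python3 chk.py
```

```text
t: 25.62
position: [0.5363, -0.104, 0.1526]
tcp_rot: [[0.862, 0.07, 0.502], [0.061, -0.998, 0.034], [0.503, 0.001, -0.864]]
force: [-0.6, -0.8, -0.2]
finger_gap: 0.0916
gripper_force: 0.0
pics/c2567.png [ 0.5364 -0.1039  0.1518] [ 0.4673 -0.0152  0.0211]
rows [(70, 205), (74, 243), (78, 242), (82, 209), (86, 210), (90, 229), (94, 132), (98, 92), (102, 104), (106, 118), (110, 204), (114, 215), (118, 218), (122, 219), (126, 218), (130, 219), (134, 219), (138, 218), (142, 219), (146, 219), (150, 220), (154, 220), (158, 220), (162, 219), (166, 222), (170, 156), (174, 130), (178, 130), (182, 129), (186, 130), (190, 129), (194, 129), (198, 129), (202, 129), (206, 129), (210, 129), (214, 129), (218, 129), (222, 129), (226, 130), (230, 130), (234, 129), (238, 132), (242, 130), (246, 131), (250, 131), (254, 131), (258, 131), (262, 130), (266, 132), (270, 132), (274, 131), (278, 130), (282, 131), (286, 83)]
90 [229 230 229 228 228 228 230 229 229 230 229 228 229 230 230 228 229 229
 228 230 229 231]
100 [93 92 91 91 92 93 91 93 95 92 98 99 99 99 97 94 93 92 92 93 90 94]
110 [112 110 110 107 11
[... 796 characters left out ...]
7  87  65  63  62
  62  64  63  66]
200 [ 63  58  60  62  61  61  62  58 113 123 131 141 149 149  88  56  63  62
  62  56  58  57]
210 [ 58  60  58  62  58  59  58  61 111 120 130 142 145 147  80  58  57  55
  62  59  60  60]
220 [ 56  55  58  58  56  59  61  58 109 121 128 140 148 146  79  61  60  56
  57  58  58  58]
230 [ 56  56  59  57  58  58  93 113 117 124 132 141 148 144 116 108  58  59
  57  55  57  54]
240 [ 58  60  59  57  74 121 123 120 118 124 130 142 146 145 121 127 148 114
  58  59  56  56]
250 [ 58  59  55  61  61  59  61  58 107 123 132 141 143 142  74  61  62  56
  55  61  55  55]
260 [ 65 169 232 232 230 177  78  61 107 124 131 142 144 139  67  60  60  61
  60  59  57  55]
```

Run:
```python
from h import *
W=cam('wrist');s=observe();R=s['tcp_rot'];p=s['position']
g=cv2.imread('pics/c2567.png').mean(2)
for r in list(range(160,178,2))+list(range(226,250,2)): print(r,g[r,232:248:2].astype(int),g[r,266:284:2].astype(int))
def X(row,z,col=256.5):
    o,d=ray(W,col,row);o=R.T@(o-p);d=R.T@d;return (o+d*(z-o[2])/d[2])
for zt in(.085,.09,.095,.1,.105): # tool z of rest tips
    print(zt,'far',X(169,zt),'near',X(240,zt),'bar end (top 5mm above tips)',X(107.5,zt-.005)[0])
```

```text
160 [163 162 162 158 140 154 153 146] [143 152 139 127 128 145 160 162 159]
162 [163 159 177 197 201 188 189 180] [172 195 193 196 191 176 158 161 163]
164 [162 159 177 206 224 207 199 186] [176 202 200 212 189 166 121 119 120]
166 [161 162 181 204 221 208 197 186] [170 169 139 140 134 126 110 110 112]
168 [164 161 175 206 219 197 187 175] [131 129 125 127 124 119 110 111 112]
170 [152 154 169 189 201 156 130 131] [122 123 123 131 122 115 110 111 107]
172 [101 103 108 113 122 112 100 101] [113 109 108 116 105 104 107 103 101]
174 [92 94 95 95 95 92 96 98] [107  94  95  94  94  95  96  95  96]
176 [ 94  94  95  96  96  96  94 101] [105  94  94  97  95  94  96  93  95]
226 [ 58  60  58  61  60  77 104 108] [113 105  80  59  60  58  59  56  54]
228 [ 61  59  60  59  61  90 113 110] [119 114  92  61  56  56  58  59  58]
230 [ 59  60  58  59  59  93 112 113] [116 109  91  58  55  59  57  54  57]
232 [ 55  57  56  57  61  98 114 117] [116 111  96  62  56  57  56  59  57]
234 [ 58  56  61  59  61 101 114 116] [117 117 103  62  60  59  57  61  55]
236 [ 57  57  59  64  79 108 117 115] [129 1
[... 364 characters left out ...]
 121 117] [117 119 135 146 128  73  60  56  57]
248 [ 60  58  60  73  98 105  88  82] [ 83  92 111 109  83  61  60  59  56]
0.085 far [ 0.0231 -0.0003  0.085 ] near [-0.0359 -0.0003  0.085 ] bar end (top 5mm above tips) 0.06899505575546072
0.09 far [ 0.022  -0.0003  0.09  ] near [-0.0381 -0.0003  0.09  ] bar end (top 5mm above tips) 0.06881341426508789
0.095 far [ 0.0209 -0.0003  0.095 ] near [-0.0404 -0.0002  0.095 ] bar end (top 5mm above tips) 0.06863177277471504
0.1 far [ 0.0199 -0.0003  0.1   ] near [-0.0426 -0.0002  0.1   ] bar end (top 5mm above tips) 0.06845013128434219
0.105 far [ 0.0188 -0.0003  0.105 ] near [-0.0449 -0.0002  0.105 ] bar end (top 5mm above tips) 0.06826848979396935
```

The bar lies in both V rests: its centre is at col 256.5, the same as both rests, and about 8 mm up-slope of the nest centre, well inside the range. Now shut the guard.

```bash
python3 -c "
from h import *
R=toolR(4,30);f=np.array([.5583,-.2660,.1284])
rel(f-.07*R[:,2],R);rel(f,R)"
```

```text
rot [ 0.001 -0.003  0.   ] shift [-0.25 16.32 -4.44] rows>= 2.7
rot [ 0.001 -0.003  0.   ] shift [-0.27 16.32  2.56] rows>= 2.6
```

```bash
python3 -m jog '[[[0,0,0,-0.25,0,-4.5,0.2],[0,0,0,-0.25,5,-4.5,0.4],[0,0,0,-0.25,11,-4.5,0.5],[0,0,0,-0.25,16.3,-4.5,0.5],[0,0,0,-0.25,16.3,-4.5,0.5],[0,0,0,-0.25,16.3,-2,0.5],[0,0,0,-0.25,16.3,0,0.5],[0,0,0,-0.25,16.3,1.5,0.5],[0,0,0,-0.25,16.3,2.5,0.5],[0,0,0,-0.25,16.3,2.5,0.5]]]' 15; python3 -m jog '[[[0,0,0,0,0,0,1],[0,0,0,0,0,0,1],[0,0,0,0,0,0,1],[0,0,0,0,0,0,1]]]'
```

```text
t: 26.92
position: [0.5578, -0.2648, 0.1273]
tcp_rot: [[0.864, 0.071, 0.499], [0.061, -0.997, 0.037], [0.5, -0.001, -0.866]]
force: [-0.8, -0.4, 1.0]
finger_gap: 0.0477
gripper_force: 0.0
t: 27.42
position: [0.5577, -0.2659, 0.1284]
tcp_rot: [[0.863, 0.069, 0.5], [0.06, -0.998, 0.034], [0.501, 0.0, -0.865]]
force: [-1.3, -1.9, 1.6]
finger_gap: 0.0133
gripper_force: 0.7
```

```bash
python3 -m jog '[[[0,0,0,0,0,0,1],[0,0,0,0,-1,0,1],[0,0,0,0,-2.5,0,1],[0,0,0,0,-4.2,0,1],[0,0,0,0,-6,0,1],[0,0,0,0,-8,0,1],[0,0,0,0,-10,0,1],[0,0,0,0,-12,0,1],[0,0,0,0,-13.5,0,1],[0,0,0,0,-14.8,0,1],[0,0,0,0,-15.5,0,1],[0,0,0,0,-15.5,0,1]]]'; python3 -m jog '[[[0,0,0,0,-0.25,0,1],[0,0,0,0,-0.5,0,1],[0,0,0,0,-0.75,0,1],[0,0,0,0,-0.75,0,1]]]'
```

```text
t: 28.92
position: [0.547, -0.11, 0.1283]
tcp_rot: [[0.863, 0.071, 0.5], [0.061, -0.997, 0.037], [0.501, -0.001, -0.865]]
force: [1.7, 1.8, 6.9]
finger_gap: 0.0117
gripper_force: 15.0
t: 29.42
position: [0.5466, -0.1034, 0.1283]
tcp_rot: [[0.863, 0.07, 0.5], [0.06, -0.998, 0.035], [0.501, -0.0, -0.865]]
force: [2.3, -0.1, 5.2]
finger_gap: 0.0117
gripper_force: 15.0
```

```bash
python3 -m jog '[[[0,0,0,0,-0.15,0,1],[0,0,0,0,-0.3,0,1],[0,0,0,0,-0.4,0,1],[0,0,0,0,-0.4,0,1]]]'
```

```text
t: 29.92
position: [0.5466, -0.1033, 0.1284]
tcp_rot: [[0.863, 0.064, 0.501], [0.059, -0.998, 0.027], [0.501, 0.006, -0.865]]
force: [0.4, -21.2, 1.3]
finger_gap: 0.0118
gripper_force: 15.0
```

```bash
python3 -m jog '[[[0,0,0,0,0.3,0,1],[0,0,0,0,0.3,0,0.7],[0,0,0,0,0.3,0,0.5],[0,0,0,0,0.3,0,0.5],[0,0,0,0,0.3,-3,0.5],[0,0,0,0,0.3,-8,0.5],[0,0,0,0,0.3,-11,0.5],[0,0,0,0,0.3,-11,0.5],[0,0,0,0,0.3,-11,0.5]]]'
python3 - <<'E'
from h import *
i=camera('wrist');cv2.imwrite('pics/end.png',i);g=i.mean(2)
W=cam('wrist');s=observe();print(s['position'],s['force'])
print('predicted shut fin top',proj(W,np.array([.5466,-.1033,.1284])-.02*s['tcp_rot'][:,2]))
for r in(165,180,195,205):print(r,[(c,int(g[r,c])) for c in range(236,276,2)])
# bar through the pane
for r in(110,130,150,240,250):print(r,g[r,200:300:4].astype(int))
E
```

```text
t: 31.05
position: [0.4914, -0.1062, 0.2227]
tcp_rot: [[0.864, 0.07, 0.499], [0.06, -0.998, 0.036], [0.5, -0.001, -0.866]]
force: [-0.4, 0.8, -0.4]
finger_gap: 0.0474
gripper_force: 0.0
[ 0.4914 -0.1061  0.2223] [ 0.2232 -0.2401 -0.2655]
predicted shut fin top [258.3067 195.2637]
165 [(236, 214), (238, 214), (240, 217), (242, 215), (244, 216), (246, 169), (248, 68), (250, 68), (252, 60), (254, 55), (256, 52), (258, 55), (260, 58), (262, 53), (264, 55), (266, 55), (268, 100), (270, 201), (272, 214), (274, 215)]
180 [(236, 212), (238, 209), (240, 209), (242, 209), (244, 208), (246, 165), (248, 69), (250, 55), (252, 52), (254, 52), (256, 55), (258, 54), (260, 53), (262, 54), (264, 56), (266, 52), (268, 96), (270, 198), (272, 209), (274, 208)]
195 [(236, 210), (238, 209), (240, 207), (242, 209), (244, 210), (246, 163), (248, 64), (250, 50), (252, 52), (254, 54), (256, 55), (258, 54), (260, 51), (262, 54), (264, 55), (266, 51), (268, 102), (270, 197), (272, 207), (274, 207)]
205 [(236, 206), (238, 207), (240, 206), (242, 215), (244, 222), (246, 180), (248, 65), (250, 51), (252, 49), (254, 50), (256, 51), (258, 52), (260, 50), (262, 51), (264, 49), (266, 52), (268, 125), (270, 216), (272, 217), (274, 205)]
110 [220 219 221 220 221 220 219 220 220 222 220 220 118 119 114 120 123 119
 220 219 220 220 218 220 219]
130 [225 226 227 226 226 226 227 225 226 226 227 226 119 117 117 118 117 129
 226 225 225 225 225 224 225]
150 [223 223 223 223 224 224 224 223 224 223 225 223 118 116 116 113 118 133
 224 225 223 224 223 223 221]
240 [ 43  46  48 129 203 201 201 201 200 202 201 204  97  69  66  68  66 162
 200 203 202 201 201 201 202]
250 [ 44  49  46 111 212 212 213 211 212 211 212 211  93  68  68  67  70 165
 212 211 211 210 213 212 214]
```

The fin sits at column 258, the predicted shut position, and the guard reached its stop. Hand in.

```bash
python3 -c "
from bench import job_done;print(job_done())"
```

```text
the job is handed in; nothing more can be done
None
```

The job is handed in at about 31 s of the 72 s: by camera and force readings the bar lies let go in both V rests and the guard is shut against its stop, but no verdict came back, and I viewed 11 pictures, one over the limit of 10.

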